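Charge, clamp and close the ink-mill jar

TASK

Get the ink mill ready, leaving the other things on the bench where they are: put every pigment cake from the felt into the mill jar, and crank the cam counter-clockwise until its roller rests on the cam's flat dwell so that the shoe clamps the jar's foot. Only then fit the lid: push it down on the jar's sprung seal with its two lugs clear of the hooks, turn it clockwise until the lugs stop under the hooks, and let go so that it stays locked.

Things in the scene. Friction and masses are not known exactly. Their poses are not given: they have to be found in the camera images.
- mill: Grey steel fixture fixed to the table, base plate 150 x 295 x 12 mm. Origin on the table under the plate (which reaches from y = -150 to +145 mm), z up. At y = -85 mm a nest with 15 mm high rails on three sides holds the jar's square foot; at y = +81 mm stands the vertical camshaft. Between them a steel shoe with a brass roller slides along y, driven by the plate cam under the crank.
- camshaft (a point): Point on the camshaft's vertical axis, 60 mm above the table.
- handle (a point): Middle of the crank's upright wooden handle, 79 mm above the table: a round sleeve 17 mm in diameter and 44 mm tall (22 mm above and below this point) that spins freely on its pin, 55 mm from the camshaft's axis. The crank arm below it has its top 55 mm above the table.
- crank (a joint): Crank angle (rad), 0 to 3.6 between stops, growing counter-clockwise seen from above. Starts at 0 to 0.4, stays where it is left (0.12 N m friction). The cam is flat (the dwell) from 1.5 to 2.5; well beyond that the shoe goes back again.
- stud (a point): Brass stud on top of the steel cam, at the middle of the dwell: at crank angle 2.0 it stands right next to the brass roller, on the camshaft's jar side.
- shoe (a joint): Travel of the clamping shoe towards the jar (m): 0 fully back (a weak spring draws it there), 0.012 in the dwell, where it has pushed the jar's foot some 3 mm to the back of the nest and holds it there.
- jar: Steel mill jar, loose, about 0.9 kg, standing in the nest: origin at the middle of its underside, then 12 mm above the table, its axes those of the mill, z up. Square foot 96 x 96 x 30 mm, round body 92 mm outside, 80 mm inside; inner floor 12 mm, steel rim 90 mm above the origin. The sprung seal ring stands above the rim, the two hooks beside it.
- seal (a point): Middle of the top of the black sprung seal ring on the jar (92 mm outside, 81 mm inside), 103 mm above the jar's origin when free. It can be pressed down 7.5 mm (4 N to start, 9 N at the bottom) and spins freely.
- hook1 (a point): Middle of the underside of one of two opposite hooks, 105.5 mm above the jar's origin, 50 degrees clockwise (from above) of the jar's +x, at 57 mm radius. The hook is 24 mm wide, reaches inwards from 66 to 48 mm radius, its top is 6 mm higher. A stop at its clockwise end halts a lug at 54 degrees. Lugs within 25 degrees of the jar's x axis are clear of both hooks.
- lid: Bayonet lid, 160 to 240 g, lying plug down on the table; origin at the middle of its underside, z up. From below: plug 70 mm in diameter, 0 to 10 mm high (goes in the jar's mouth); steel disc 90 mm in diameter, 10 to 18 mm; two lugs along +x and -x, 14 mm wide, 10 to 17 mm high, 116 mm from tip to tip. Either way round fits.
- lid_handle (a point): Middle of the lid's upright wooden bar handle, 35 mm above the lid's origin: 60 mm long along the lid's x, 14 mm thick along y, from 18 to 52 mm high. The lid's origin is 93 mm above the jar's when it lies loosely on the ring, 85.5 mm pressed fully down, about 88.5 mm when locked (the ring lifts the lugs against the hooks).
- cake1: Pigment cake, a hard reddish block 22 mm (x) x 30 mm (y) x 12 mm (z), 25 g, flat on the felt; origin at the middle of its underside. Four to six cakes are there.
- cake2: Pigment cake, a hard reddish block 22 mm (x) x 30 mm (y) x 12 mm (z), 25 g, flat on the felt; origin at the middle of its underside. Four to six cakes are there.
- cake3: Pigment cake, a hard reddish block 22 mm (x) x 30 mm (y) x 12 mm (z), 25 g, flat on the felt; origin at the middle of its underside. Four to six cakes are there.
- cake4: Pigment cake, a hard reddish block 22 mm (x) x 30 mm (y) x 12 mm (z), 25 g, flat on the felt; origin at the middle of its underside. Four to six cakes are there.
- cake5: Pigment cake, a hard reddish block 22 mm (x) x 30 mm (y) x 12 mm (z), 25 g, flat on the felt; origin at the middle of its underside. Four to six cakes are there.
- cake6: Pigment cake, a hard reddish block 22 mm (x) x 30 mm (y) x 12 mm (z), 25 g, flat on the felt; origin at the middle of its underside. Four to six cakes are there.
- felt: Thin grey felt, 210 mm (x) x 140 mm (y), 2 mm thick, fixed to the table, on which the cakes lie; it is on one side of the mill and the lid on the other. Origin at the middle of its underside.
- bowl: Bystander: steel bowl 104 mm wide, 45 mm high. Origin under its middle.
- brick: Bystander: piece of brick 100 x 70 x 45 mm. Origin under its middle.
- printblock: Bystander: carved dark print block 100 x 160 x 26 mm. Origin under its middle.
- spatula: Bystander: wooden spatula lying flat.
- inkjar: Bystander: brown glass jar 56 mm wide, 75 mm high. Origin under its middle.
- baren: Bystander: wooden rubbing pad, round, 100 mm wide, with a bar handle, 30 mm high in all. Origin under its middle.
Not all that is in view belongs to the job. Leave any green look-alike of the lid alone.

How it is judged (in metres and radians):
On the way, in this order (a step that is already met when the one before it is completed fails the run):
1. every cake is in the jar and the crank stands in the cam's dwell (1.5 to 2.5 rad), before the lid is pushed on (horizontal distance between each of cake1, cake2, cake3, cake4, cake5, cake6 and jar below 0.043 m and z of cake1 in the frame of jar between 0 and 0.091 m and z of cake2 in the frame of jar between 0 and 0.091 m and z of cake3 in the frame of jar between 0 and 0.091 m and z of cake4 in the frame of jar between 0 and 0.091 m and z of cake5 in the frame of jar between 0 and 0.091 m and z of cake6 in the frame of jar between 0 and 0.091 m and value of joint shoe above 0.0112 m and value of joint crank between 1.5 and 2.5 rad and z of jar in the frame of mill below 0.016 m and horizontal distance between lid and jar above 0.02 m), for 0.2 s.
2. the lid is pushed down on the sprung ring with its lugs clear of the hooks (horizontal distance between lid and jar below 0.007 m and angle between lid's own z axis and vertical below 0.08 rad and z of lid in the frame of jar below 0.089 m and angle between the x axis of lid and the x axis of jar, either way round below 0.6 rad), for 0.05 s.
3. the lid is turned so that its lugs are under the hooks (horizontal distance between lid and jar below 0.007 m and angle between lid's own z axis and vertical below 0.08 rad and z of lid in the frame of jar below 0.0906 m and angle between the x axis of lid and the x axis of jar, either way round between 0.7 and 1.1 rad), for 0.2 s.
At the end, for the whole second after the job is handed in: Each cake is in the jar (43 mm of its axis, under 91 mm up); crank still at 1.5 to 2.5 rad; jar down in its nest; lid centred within 7 mm, upright within 0.08 rad, its underside under 90.6 mm above the jar's, its lugs 0.70 to 1.1 rad from the jar's x axis, at rest (all of step 3 and horizontal distance between each of cake1, cake2, cake3, cake4, cake5, cake6 and jar below 0.043 m and z of cake1 in the frame of jar between 0 and 0.091 m and z of cake2 in the frame of jar between 0 and 0.091 m and z of cake3 in the frame of jar between 0 and 0.091 m and z of cake4 in the frame of jar between 0 and 0.091 m and z of cake5 in the frame of jar between 0 and 0.091 m and z of cake6 in the frame of jar between 0 and 0.091 m and value of joint shoe above 0.0112 m and value of joint crank between 1.5 and 2.5 rad and z of jar in the frame of mill below 0.016 m and linear speed of lid below 0.02 m/s and angular speed of lid below 0.1 rad/s and velocity of joint crank between -0.1 and 0.1 rad/s); the robot touches nothing.
It fails at once if another thing on the bench (bowl, brick, print block, spatula, glass jar or rubbing pad) is shifted more than 30 mm (distance of any of bowl, brick, printblock, spatula, inkjar, baren from where it was at the start of the episode above 0.03 m).
Of cake1, cake2, cake3, cake4, cake5, cake6 only 4 to 6 are there at a start; the rules pass over those that are not, and their reading is None.
At some moment in a run one of cake1, cake2, cake3, cake4, cake5, cake6 may be knocked a few centimetres aside while the robot is not near it.
It also fails if it takes over 208 s, if anything falls off the work surface, if the arm or the gripper's body presses on something with over 40 N, if the wrist force passes 120 N, or if a joint passes its speed limit or range.

ROBOT

A 6-joint arm with a two-finger parallel gripper is mounted at the origin on the work surface. World frame = base frame: x ahead of the robot, y to its left, z up, the work surface at z = 0. Lengths are in m, angles in degrees, forces in N, time in s.
With the tool pointing down it reaches from about 0.35 to 0.85 m from the base axis. Payload 8.1 kg.
Tool frame: the origin (TCP) lies midway between the tips of the shut fingers; the grasp point (between the pads) lies 19 mm behind it (bot.grip_point_offset is the distance from the TCP to the grasp point, in m); y points along the fingers, z is the direction in which the jaws open and shut, and the axes are right-handed (so a half turn about y gives the same grasp; the last joint's range is limited). The gripper opens to 85 mm and grips with 20 to 120 N. Pads are 22 mm wide; open, the fingers measure 114 mm over their backs; the gripper's body (76 mm by 85 mm) begins 54 mm behind the grasp point. The pads swing forward as they close: fully open they stand 13 mm farther back than shut.
Start: joints at [64.893, 7.471, 85.268, -0, 87.261, -4.893], TCP at [0.207, 0.563, 0.231] pointing down, gripper open.
Joint ranges: [-169.43, 169.43], [-51.17, 129.36], [1.28, 143.12], [-76.62, 256.62], [0, 156.53], [-152.29, 152.29]. Speed limits (degrees/s): [136.94, 136.94, 159.86, 180, 180, 180].

INTERFACE

Orientations are given as a 3x3 rotation matrix whose columns are the frame's x, y, z axes.
In Python, from workcell import monitor, imaging, job_done, nets, bot gives the robot as it stands.
- The arm moves only by the shell command python3 -m pendant 'ROWS' [FORCE]. ROWS is JSON, a list of rows, each an object of numbers: "dx", "dy", "dz": the shift along the tool's x, y, z in cm; "wx", "wy", "wz": the turn, a rotation vector about the tool's x, y, z in degrees; "claw": the closure in counts, from 0 (fully open) to 255 (shut). In form: [{"dx": .., "dy": .., "dz": .., "wx": .., "wy": .., "wz": .., "claw": ..}, ...]. A call has 1 to 8 rows; each row shifts and turns the commanded pose from where the row before left it, along the tool's axes as they then stand; what a row does not reach is not made up. A row lasts 1/8 s, in which the tool goes at most 62.5 mm and 10.7 degrees, less where a joint would pass 70% of its speed; a pose out of reach is approached as far as the arm can. A call with a gripper value outside its range is refused whole. The fingers move at their own pace and stop on an object; FORCE is the grip in N (left out, the last holds). Time passes only in rows, so rows that do not move let the fingers close. It gives the time, the measured TCP pose, the force and the opening at its end, in the units of the state.
- monitor.state(): the state, without advancing time (a new reading comes with each control period).
- imaging.camera(name): name is "side" or "top" or "wrist"; returns the picture (480x640x3 uint8, red, green, blue); there is no depth.
- imaging.camera_params(name): a dict with "vfov" (degrees; the focal length in pixels is half the picture's height over the tangent of half this angle, whatever the lens; pixels are square), "cx", "cy" (the principal point, pixels), "origin" and "orientation" of the camera in the world; the wrist camera has in their place "tool_from_camera" (4x4, takes a point from camera to tool coordinates, whose origin is the TCP and whose axes are the tool frame's). Camera axes: x right, y up, looking along -z (the intrinsics and any distortion apply to the point x, -y, -z); pixel columns grow to the right and rows downward; lengths in m; the calibration is good to about 2 mm. A picture is of the moment at which its call begins: read the wrist's pose just before it. camera_params takes no time and is no camera call.
- job_done(): hands the job in, once; it reports no verdict.
Trained networks look in the newest picture that a camera, given by its name, has taken for a name from the list of things; names that differ only in an ending like _2 or _b are one class to them, and where a whole thing is asked for, a point or a joint stands for the part that bears it (a point fixed in the world has none). Each returns a list of dicts, best first, with "conf" (0 to 1); they miss things now and then, are a little off and sometimes report something else, mostly with a low value. They report only what shows in the picture. A call takes as long as a camera call. They do not tell look-alikes from the thing itself.
- nets.look_for(query, camera): "location" ([column, row] in pixels, amid what is visible of it).
- nets.cut_out(query, camera): "region" (480x640 bool, what is visible of it) and "location" ([column, row] in pixels, amid what is visible of it).
The state is a dict: "clock": time; "q": joint angles; "qd": joint speeds; "tau": joint torques, N m; "tool_pos": TCP position; "tool_rot": TCP orientation; "force": force on the tool from outside, world axes, zero at the start; "wrist_torque": the same for the moment, N m; "finger_gap": opening from 0.0 (shut) to 1.0 (fully open).
Only numpy, scipy, OpenCV 4.12 (cv2) and the standard library are available. Lean on these libraries where they do the work, as an engineer would, in place of code of your own. Each camera call takes 0.05 s, during which the arm holds its last target.

## Working session

There is one attempt and no reset: what is moved stays moved. The work goes in short steps, Python scripts to look and compute and a shell command to move; the robot and the scene stay as the last step left them, time stands still between calls to the robot, and variables do not carry over. Pictures are saved under pics/ and viewed, and the job is handed in when it is done.

```bash
ls; mkdir -p pics
python3 - <<'E'
from workcell import monitor, imaging, nets, bot
import cv2
print(monitor.state())
for n in ['side','top','wrist']:
    print(n,imaging.camera_params(n))
    cv2.imwrite(f'pics/a_{n}.png',imaging.camera(n)[:,:,::-1])
print([x for x in dir(bot) if x[0]!='_'])
E
```

```text
pics
{'clock': 0.0, 'q': array([ 6.48916895e+01,  7.51572580e+00,  8.53297606e+01,  1.58424794e-03,
        8.72608610e+01, -4.89021399e+00]), 'qd': array([-0.14333114, -0.072328  ,  0.07433736, -0.06783544,  0.10192766,
        0.17759993]), 'tau': array([ 4.03128724e-03, -5.69392741e+01, -5.00563395e+01, -1.31839175e-05,
        1.49739330e-02,  4.22630558e-05]), 'tool_pos': array([0.2070648 , 0.56255349, 0.23023337]), 'tool_rot': array([[ 9.38383374e-01, -8.12614169e-04,  3.45595113e-01],
       [-3.45596019e-01, -1.66900289e-03,  9.38381909e-01],
       [-1.85743191e-04, -9.99998277e-01, -1.84700079e-03]]), 'force': array([-1.0152757 ,  0.32911575, -0.25889821]), 'wrist_torque': array([ 0.03376626,  0.06003089, -0.02506307]), 'finger_gap': 1.0024897245220292}
side {'vfov': 52.24386224973192, 'cx': 316.05252618970087, 'cy': 239.11756490394475, 'origin': array([-0.04994232, -0.70741109,  0.81634304]), 'orientation': array([[ 0.76949568,  0.38707503, -0.50798555],
       [-0.63861485,  0.47493082, -0.60548476],
       [ 0.00688996,  0.79032502,  0.61264907]])}
top {'vfov': 57.00247768977585, 'cx': 320.4116427906859, 'cy': 245.73692654396035, 'origin': array([ 0.4881674 , -0.02416916,  1.44435322]), 'orientation': array([[-0.01037596,  0.99854903, -0.05284103],
       [-0.99992751, -0.01068409, -0.00555203],
       [-0.00610854,  0.0527796 ,  0.9985875 ]])}
wrist {'vfov': 65.84199379311693, 'cx': 323.0951033037481, 'cy': 238.39894820244874, 'tool_from_camera': array([[-2.05083296e-04, -9.52464545e-01, -3.04649386e-01,
        -7.78780831e-02],
       [-1.29166217e-04,  3.04649415e-01, -9.52464549e-01,
        -1.42092359e-01],
       [ 9.99999971e-01, -1.55984160e-04, -1.85504748e-04,
         1.03145447e-04],
       [ 0.00000000e+00,  0.00000000e+00,  0.00000000e+00,
         1.00000000e+00]])}
['IKError', 'grip_point_offset']
```

View pics/a_top.png

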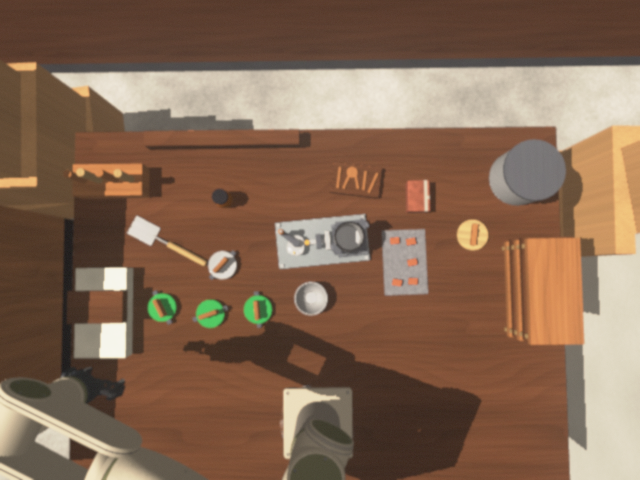

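View pics/a_side.png

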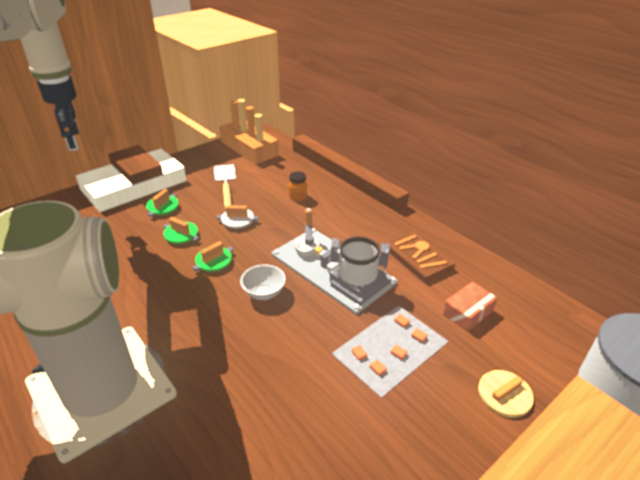

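View pics/a_wrist.png

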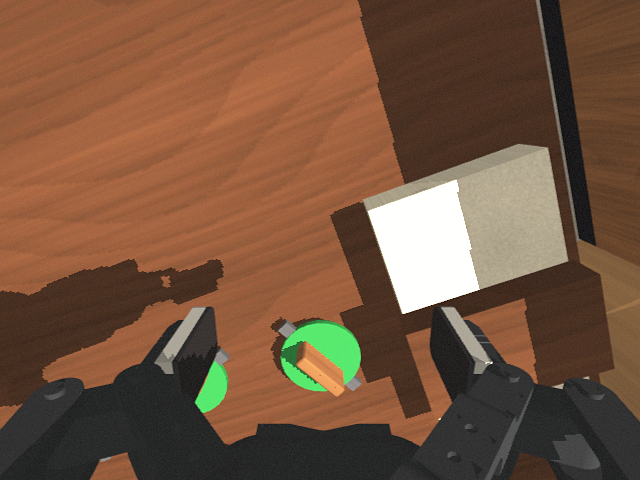

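The top view shows the mill at about (322,242), with the jar end at (349,237). Five cakes lie on the felt around (405,262). The steel lid is at (222,265), and three green look-alikes are at (162,307), (211,313) and (258,309). I'll locate these with the nets.

```bash
cat > h.py <<'E'
import numpy as np, cv2
from workcell import monitor, imaging, nets, bot
def cam(n, st=None):
    p=imaging.camera_params(n); f=240/np.tan(np.radians(p['vfov']/2))
    if n=='wrist':
        st=st or monitor.state(); T=p['tool_from_camera']; R=st['tool_rot']
        return f,p['cx'],p['cy'],R@T[:3,3]+st['tool_pos'],R@T[:3,:3]
    return f,p['cx'],p['cy'],np.array(p['origin']),np.array(p['orientation'])
def proj(c,P):
    f,cx,cy,o,R=c; v=(np.atleast_2d(P)-o)@R; d=-v[:,2]
    return np.c_[cx+f*v[:,0]/d, cy-f*v[:,1]/d]
def ray(c,uv,z):
    f,cx,cy,o,R=c; uv=np.atleast_2d(uv)
    d=np.c_[(uv[:,0]-cx)/f,-(uv[:,1]-cy)/f,-np.ones(len(uv))]@R.T
    return o+d*((z-o[2])/d[:,2])[:,None]
def snap(n,name,box=None,k=1):
    st=monitor.state(); im=imaging.camera(n); 
    o=im
    if box: o=im[box[1]:box[3],box[0]:box[2]]
    if k!=1: o=cv2.resize(o,None,fx=k,fy=k,interpolation=cv2.INTER_CUBIC)
    cv2.imwrite(f'pics/{name}.png',o[:,:,::-1]); return im,cam(n,st)
def goto(pos=None,yaw=None,down=True):
    """print the tool-frame delta to TCP pos; yaw = world angle (deg) of jaw axis (tool z), tool down"""
    st=monitor.state(); R=st['tool_rot']; p=st['tool_pos']
    if pos is not None:
        d=R.T@(np.array(pos)-p)*100; print('delta cm xyz',d.round(2))
    if yaw is not None:
        a=np.radians(yaw); z=np.array([np.cos(a),np.sin(a),0]); best=None
        for s in (1,-1):
            zz=s*z; y=np.array([0,0,-1.]); T=np.c_[np.cross(y,zz),y,zz]
            w=np.degrees(cv2.Rodrigues(R.T@T)[0].ravel()); 
            print('rotvec deg',w.round(1),'-> tool x',T[:,0].round(2))
    print('tcp',p.round(4),'jaw yaw',np.degrees(np.arctan2(R[1,2],R[0,2])).round(2),'ydir',R[:,1].round(3),'q6',st['q'][5].round(1),'F',st['force'].round(1),'gap',round(st['finger_gap'],3),'t',round(st['clock'],2))
E
python3 - <<'E'
from h import *
zs=dict(mill=.012,jar=.115,camshaft=.06,handle=.1,hook1=.118,lid=.018,lid_handle=.052,cake1=.014,felt=.002,stud=.05,seal=.115,bowl=.045,brick=.04,baren=.02,inkjar=.075)
im,c=snap('top','b_top',(200,150,460,340),3)
cs=cam('side')
for q,z in zs.items():
    r=nets.look_for(q,'top')
    print(q,[(round(x['conf'],2),np.round(x['location']).tolist(),ray(c,x['location'],z)[0][:2].round(3).tolist()) for x in r if x['conf']>.3])
E
```

```text
mill [(0.62, [308.0, 243.0], [0.574, 0.025])]
jar [(0.38, [221.0, 265.0], [0.503, 0.282])]
camshaft [(0.66, [310.0, 244.0], [0.567, 0.017])]
handle []
hook1 [(0.88, [347.0, 234.0], [0.592, -0.098]), (0.34, [470.0, 235.0], [0.586, -0.467])]
lid [(0.94, [223.0, 266.0], [0.5, 0.3]), (0.91, [257.0, 310.0], [0.359, 0.191]), (0.84, [212.0, 313.0], [0.35, 0.333]), (0.81, [166.0, 304.0], [0.381, 0.483])]
lid_handle [(0.97, [210.0, 311.0], [0.362, 0.331]), (0.78, [260.0, 312.0], [0.354, 0.174]), (0.65, [163.0, 309.0], [0.37, 0.479]), (0.56, [222.0, 264.0], [0.506, 0.294])]
cake1 [(0.65, [405.0, 261.0], [0.511, -0.289]), (0.52, [412.0, 280.0], [0.449, -0.312]), (0.5, [410.0, 239.0], [0.583, -0.308]), (0.49, [394.0, 242.0], [0.573, -0.254]), (0.4, [308.0, 243.0], [0.573, 0.023])]
felt [(0.84, [404.0, 262.0], [0.508, -0.288])]
stud [(0.58, [293.0, 241.0], [0.578, 0.071])]
seal [(0.63, [359.0, 231.0], [0.601, -0.133])]
bowl [(0.96, [308.0, 296.0], [0.403, 0.024])]
brick [(0.66, [418.0, 197.0], [0.714, -0.33])]
baren [(0.72, [472.0, 235.0], [0.593, -0.504]), (0.59, [416.0, 197.0], [0.718, -0.329])]
inkjar [(0.69, [222.0, 199.0], [0.71, 0.29])]
```

View pics/b_top.png

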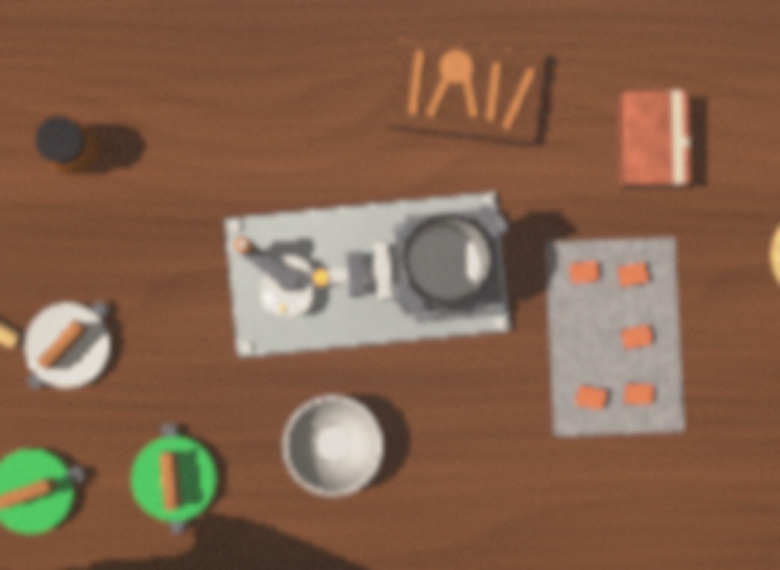

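Run:
```python
from h import *
goto([.55,-.17,.30],0)
```

```text
delta cm xyz [ 57.49  -6.87 -56.95]
rotvec deg [ 0.  69.8  0. ] -> tool x [ 0. -1.  0.]
rotvec deg [   0.  -110.2   -0. ] -> tool x [-0.  1.  0.]
tcp [0.2073 0.5631 0.2313] jaw yaw 69.79 ydir [-0. -0. -1.] q6 -4.9 F [0.4 0.5 0.3] gap 0.994 t 0.95
```

```bash
python3 -m pendant '[{"dx":3.6,"dy":-0.9,"dz":-3.55,"claw":110},{"dx":3.6,"dy":-0.9,"dz":-3.55,"claw":110},{"dx":3.6,"dy":-0.9,"dz":-3.55,"claw":110},{"dx":3.6,"dy":-0.9,"dz":-3.55,"claw":110},{"dx":3.6,"dy":-0.9,"dz":-3.55,"claw":110},{"dx":3.6,"dy":-0.9,"dz":-3.55,"claw":110},{"dx":3.6,"dy":-0.9,"dz":-3.55,"claw":110},{"dx":3.6,"dy":-0.6,"dz":-3.55,"claw":110}]' 40
python3 -m pendant '[{"dx":3.6,"dz":-3.55,"claw":110},{"dx":3.6,"dz":-3.55,"claw":110},{"dx":3.6,"dz":-3.55,"claw":110},{"dx":3.6,"dz":-3.55,"claw":110},{"dx":3.6,"dz":-3.55,"claw":110},{"dx":3.6,"dz":-3.55,"claw":110},{"dx":3.6,"dz":-3.55,"claw":110},{"dx":3.6,"dz":-3.55,"claw":110}]'
python3 -m pendant '[{"wy":10,"claw":110},{"wy":10,"claw":110},{"wy":10,"claw":110},{"wy":10,"claw":110},{"wy":10,"claw":110},{"wy":10,"claw":110},{"wy":9.8,"claw":110},{"claw":110}]'
python3 - <<'E'
from h import *
goto([.55,-.17,.30],0)
snap('wrist','c_wrist')
im,c=snap('top','c_top',(200,150,460,340),3)
E
```

```text
delta cm xyz [ 57.49  -6.87 -56.95]
rotvec deg [ 0.  69.8  0. ] -> tool x [ 0. -1.  0.]
rotvec deg [   0.  -110.2   -0. ] -> tool x [-0.  1.  0.]
tcp [0.2073 0.5631 0.2313] jaw yaw 69.79 ydir [-0. -0. -1.] q6 -4.9 F [0.4 0.5 0.3] gap 0.994 t 0.95$[0]: bad value
$[0]: bad value
$[0]: bad value
```

View pics/c_wrist.png

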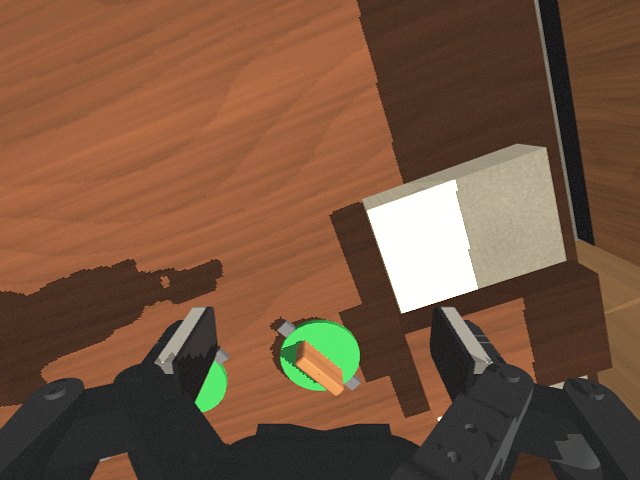

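Each call was refused, so every row probably needs all seven keys.

```bash
python3 -m pendant '[{"dx":3.6,"dy":-0.9,"dz":-3.55,"wx":0,"wy":0,"wz":0,"claw":110},{"dx":3.6,"dy":-0.9,"dz":-3.55,"wx":0,"wy":0,"wz":0,"claw":110}]' 40
```

```text
clock: 1.3
tool_pos: [0.2504, 0.4706, 0.2491]
tool_rot: [[0.939, -0.0, 0.344], [-0.344, -0.001, 0.939], [0.0, -1.0, -0.001]]
force: [1.1, -0.7, 0.2]
finger_gap: 0.607
```

```bash
python3 -m pendant '[{"dx":3.6,"dy":-0.9,"dz":-3.55,"wx":0,"wy":0,"wz":0,"claw":110},{"dx":3.6,"dy":-0.9,"dz":-3.55,"wx":0,"wy":0,"wz":0,"claw":110},{"dx":3.6,"dy":-0.9,"dz":-3.55,"wx":0,"wy":0,"wz":0,"claw":110},{"dx":3.6,"dy":-0.9,"dz":-3.55,"wx":0,"wy":0,"wz":0,"claw":110},{"dx":3.6,"dy":-0.9,"dz":-3.55,"wx":0,"wy":0,"wz":0,"claw":110},{"dx":3.6,"dy":0,"dz":-3.55,"wx":0,"wy":0,"wz":0,"claw":110},{"dx":3.6,"dy":0,"dz":-3.55,"wx":0,"wy":0,"wz":0,"claw":110},{"dx":3.6,"dy":0,"dz":-3.55,"wx":0,"wy":0,"wz":0,"claw":110}]'
python3 -m pendant '[{"dx":3.6,"dy":0,"dz":-3.55,"wx":0,"wy":0,"wz":0,"claw":110},{"dx":3.6,"dy":0,"dz":-3.55,"wx":0,"wy":0,"wz":0,"claw":110},{"dx":3.6,"dy":0,"dz":-3.55,"wx":0,"wy":0,"wz":0,"claw":110},{"dx":3.6,"dy":0,"dz":-3.55,"wx":0,"wy":0,"wz":0,"claw":110},{"dx":3.6,"dy":0,"dz":-3.55,"wx":0,"wy":0,"wz":0,"claw":110},{"dx":3.6,"dy":0,"dz":-3.55,"wx":0,"wy":0,"wz":0,"claw":110},{"dx":0,"dy":0,"dz":0,"wx":0,"wy":10,"wz":0,"claw":110},{"dx":0,"dy":0,"dz":0,"wx":0,"wy":10,"wz":0,"claw":110}]'
python3 -m pendant '[{"dx":0,"dy":0,"dz":0,"wx":0,"wy":10,"wz":0,"claw":110},{"dx":0,"dy":0,"dz":0,"wx":0,"wy":10,"wz":0,"claw":110},{"dx":0,"dy":0,"dz":0,"wx":0,"wy":10,"wz":0,"claw":110},{"dx":0,"dy":0,"dz":0,"wx":0,"wy":10,"wz":0,"claw":110},{"dx":0,"dy":0,"dz":0,"wx":0,"wy":9.8,"wz":0,"claw":110},{"dx":0,"dy":0,"dz":0,"wx":0,"wy":0,"wz":0,"claw":110}]'
python3 - <<'E'
from h import *
goto([.55,-.17,.30],0)
snap('wrist','d_wrist')
E
```

```text
clock: 2.3
tool_pos: [0.423, 0.104, 0.2947]
tool_rot: [[0.938, 0.001, 0.346], [-0.346, 0.0, 0.938], [0.001, -1.0, 0.001]]
force: [0.4, -0.7, -0.1]
finger_gap: 0.569
clock: 3.3
tool_pos: [0.5516, -0.1698, 0.2938]
tool_rot: [[0.759, -0.001, 0.651], [-0.651, 0.0, 0.759], [-0.001, -1.0, -0.0]]
force: [-0.1, 0.2, 0.0]
finger_gap: 0.565
clock: 4.05
tool_pos: [0.5516, -0.169, 0.2943]
tool_rot: [[0.001, 0.0, 1.0], [-1.0, -0.0, 0.001], [0.0, -1.0, 0.0]]
force: [0.7, 0.1, 0.1]
finger_gap: 0.567
delta cm xyz [ 0.1  -0.57 -0.16]
rotvec deg [-0.  0.  0.] -> tool x [ 0. -1.  0.]
rotvec deg [   0. -180.    0.] -> tool x [-0.  1.  0.]
tcp [ 0.5516 -0.169   0.2943] jaw yaw 0.05 ydir [ 0. -0. -1.] q6 -22.2 F [0.7 0.1 0.1] gap 0.567 t 4.05
```

View pics/d_wrist.png

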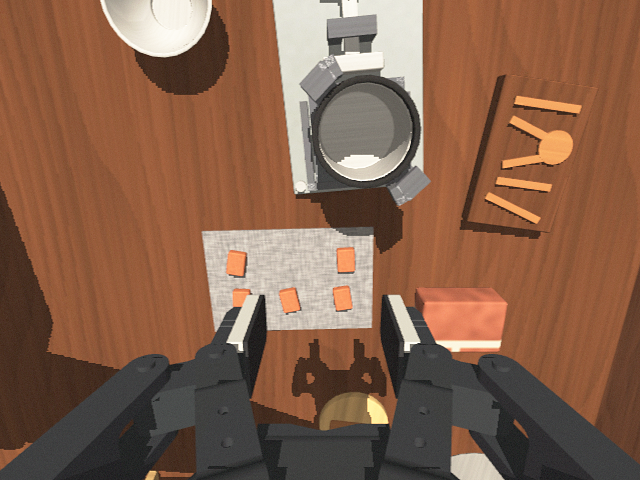

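The wrist view has world +x to the right and +y up. The jar mouth is at about (365,131). The cakes are at (236,263), (346,260), (343,298), (290,300) and (240,300), the last partly hidden by a finger. Next I'll measure them.

```bash
cat >> h.py <<'E'
def cakes(im,c,z=.014,amin=60,cut=None):
    hsv=cv2.cvtColor(im,cv2.COLOR_RGB2HSV)
    m=((hsv[...,0]<14)|(hsv[...,0]>175))&(hsv[...,1]>120)&(hsv[...,2]>190)
    m=cv2.morphologyEx(m.astype(np.uint8),cv2.MORPH_OPEN,np.ones((3,3)))
    cs,_=cv2.findContours(m,cv2.RETR_EXTERNAL,cv2.CHAIN_APPROX_NONE); out=[]
    for k in cs:
        if cv2.contourArea(k)<amin: continue
        w=ray(c,k[:,0,:]+0.0,z)[:,:2]*1000
        (cx,cy),(a,b),t=cv2.minAreaRect(w.astype(np.float32))
        if a<b: t-=90
        t=(t+90)%180-90   # direction of long side
        if 100<max(a,b)*0+a*b<1600: out.append((cx/1000,cy/1000,min(a,b),max(a,b),t,k[:,0].mean(0).round()))
    return out
E
python3 - <<'E'
from h import *
st=monitor.state(); im=cv2.cvtColor(cv2.imread('pics/d_wrist.png'),cv2.COLOR_BGR2RGB); c=cam('wrist',st)
for o in cakes(im,c): print([np.round(v,3) for v in o])
print('mouth',ray(c,[[365,131]],.115))
m=(im.max(2)<60)[60:200,290:440].astype(np.uint8)
n,l,s,cc=cv2.connectedComponentsWithStats(m); 
for i in range(1,n):
    if s[i,4]>200:
        pts=np.argwhere(l==i)[:,::-1]+[290,60]
        w=ray(c,pts+0.0,.115)[:,:2]
        h=cv2.convexHull((w*1e4).astype(np.float32))
        print(s[i],cv2.minEnclosingCircle(h), cv2.fitEllipse(h))
# plate corners
print('plate',ray(c,[[298,195],[424,181],[272,0],[424,0]],.012)[:,:2])
E
```

```text
[np.float64(0.448), np.float64(-0.305), np.float64(18.815), np.float64(25.107), np.float64(85.968), array([240., 296.])]
[np.float64(0.509), np.float64(-0.308), np.float64(21.298), np.float64(32.135), np.float64(-77.891), array([289., 300.])]
[np.float64(0.576), np.float64(-0.305), np.float64(20.809), np.float64(32.577), np.float64(-80.609), array([342., 298.])]
[np.float64(0.445), np.float64(-0.258), np.float64(20.624), np.float64(32.173), np.float64(81.21), array([236., 263.])]
[np.float64(0.579), np.float64(-0.253), np.float64(20.831), np.float64(31.394), np.float64(-88.328), array([345., 259.])]
mouth [[ 0.58632062 -0.09965785  0.115     ]]
[ 26  19 100 103 531] ((5853.0517578125, -996.3056640625), 432.99114990234375) ((5851.267578125, -1001.728759765625), (828.1751708984375, 863.8289184570312), 67.33290100097656)
plate [[ 0.52248985 -0.17407857]
 [ 0.66705647 -0.15728122]
 [ 0.49990206  0.02259323]
 [ 0.651391    0.02311187]]
```

```bash
python3 -m pendant '[{"dx":4.2,"dy":0,"dz":1.4,"wx":0,"wy":-1,"wz":0,"claw":110},{"dx":4.2,"dy":0,"dz":1.4,"wx":0,"wy":0,"wz":0,"claw":110},{"dx":0,"dy":5.5,"dz":0,"wx":0,"wy":0,"wz":0,"claw":110},{"dx":0,"dy":5.5,"dz":0,"wx":0,"wy":0,"wz":0,"claw":110},{"dx":0,"dy":5.5,"dz":0,"wx":0,"wy":0,"wz":0,"claw":110},{"dx":0,"dy":5,"dz":0,"wx":0,"wy":0,"wz":0,"claw":110},{"dx":0,"dy":3.5,"dz":0,"wx":0,"wy":0,"wz":0,"claw":110},{"dx":0,"dy":0,"dz":0,"wx":0,"wy":0,"wz":0,"claw":110}]'
python3 - <<'E'
from h import *
goto([.579,-.253,.004],0)
im,c=snap('wrist','e_wrist')
for o in cakes(im,c): print([np.round(v,3) for v in o])
E
```

```text
clock: 5.1
tool_pos: [0.5774, -0.2512, 0.0404]
tool_rot: [[0.02, -0.007, 1.0], [-1.0, 0.004, 0.02], [-0.004, -1.0, -0.007]]
force: [-0.7, -0.8, 0.4]
finger_gap: 0.57
delta cm xyz [0.19 3.63 0.18]
rotvec deg [ 0.4  1.2 -0.2] -> tool x [ 0. -1.  0.]
rotvec deg [  -0.3 -178.8   -0.6] -> tool x [-0.  1.  0.]
tcp [ 0.5774 -0.2512  0.0404] jaw yaw 1.17 ydir [-0.007  0.004 -1.   ] q6 -29.3 F [-0.7 -0.8  0.4] gap 0.57 t 5.1
[np.float64(0.737), np.float64(-0.295), np.float64(8.878), np.float64(30.852), np.float64(-32.58), array([620., 367.])]
[np.float64(0.449), np.float64(-0.307), np.float64(21.928), np.float64(37.458), np.float64(79.16), array([ 84., 370.])]
[np.float64(0.575), np.float64(-0.301), np.float64(21.046), np.float64(28.869), np.float64(-80.468), array([319., 368.])]
[np.float64(0.447), np.float64(-0.257), np.float64(23.112), np.float64(33.976), np.float64(78.082), array([ 62., 289.])]
[np.float64(0.579), np.float64(-0.253), np.float64(21.155), np.float64(31.851), np.float64(-86.356), array([327., 287.])]
```

View pics/e_wrist.png

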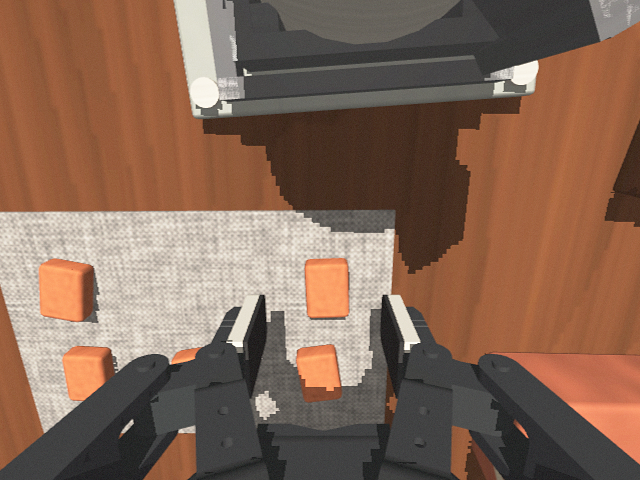

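Cake at (327,287) is centred between the fingers; descending and gripping it.

```bash
python3 -m pendant '[{"dx":0.2,"dy":1.8,"dz":0.15,"wx":0.4,"wy":0,"wz":-0.2,"claw":110},{"dx":0,"dy":1.8,"dz":0,"wx":0,"wy":0,"wz":0,"claw":110},{"dx":0,"dy":0,"dz":0,"wx":0,"wy":0,"wz":0,"claw":230},{"dx":0,"dy":0,"dz":0,"wx":0,"wy":0,"wz":0,"claw":230},{"dx":0,"dy":0,"dz":0,"wx":0,"wy":0,"wz":0,"claw":230},{"dx":0,"dy":0,"dz":0,"wx":0,"wy":0,"wz":0,"claw":230}]' 40
python3 - <<'E'
from h import *
goto([.585,-.10,.19],0)
im,c=snap('wrist','f_wrist')
E
```

```text
clock: 5.9
tool_pos: [0.5823, -0.255, 0.009]
tool_rot: [[0.017, 0.008, 1.0], [-1.0, -0.004, 0.017], [0.004, -1.0, 0.008]]
force: [-0.4, -0.1, 0.1]
finger_gap: 0.236
delta cm xyz [-15.42 -18.16   0.68]
rotvec deg [-0.4  1.   0.2] -> tool x [ 0. -1.  0.]
rotvec deg [   0.3 -179.     0.7] -> tool x [-0.  1.  0.]
tcp [ 0.5823 -0.255   0.009 ] jaw yaw 0.99 ydir [ 0.008 -0.004 -1.   ] q6 -29.3 F [-0.4 -0.1  0.1] gap 0.236 t 5.9
```

View pics/f_wrist.png

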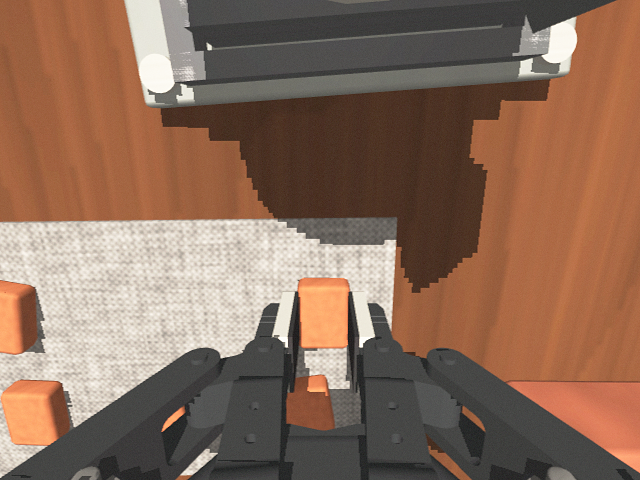

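Gripped: the gap has stopped at 0.236, about 20 mm. Now lift and carry it to the jar.

```bash
python3 -m pendant '[{"dx":0,"dy":-4,"dz":0,"wx":-0.4,"wy":0,"wz":0.2,"claw":230},{"dx":0,"dy":-5,"dz":0,"wx":0,"wy":0,"wz":0,"claw":230},{"dx":0,"dy":-5,"dz":0,"wx":0,"wy":0,"wz":0,"claw":230},{"dx":-3,"dy":-4,"dz":0.1,"wx":0,"wy":0,"wz":0,"claw":230},{"dx":-5,"dy":0,"dz":0.2,"wx":0,"wy":0,"wz":0,"claw":230},{"dx":-5,"dy":0,"dz":0.2,"wx":0,"wy":0,"wz":0,"claw":230},{"dx":-2.4,"dy":0,"dz":0.2,"wx":0,"wy":0,"wz":0,"claw":230},{"dx":0,"dy":0,"dz":0,"wx":0,"wy":0,"wz":0,"claw":230}]'
python3 - <<'E'
from h import *
goto([.585,-.10,.085],0)
im,c=snap('wrist','g_wrist')
print(proj(c,[[.585,-.1,.115]]))
E
```

```text
clock: 6.95
tool_pos: [0.5861, -0.0987, 0.1885]
tool_rot: [[0.02, 0.0, 1.0], [-1.0, 0.0, 0.02], [-0.0, -1.0, 0.0]]
force: [0.9, 0.5, -0.2]
finger_gap: 0.238
delta cm xyz [ 0.13 10.35 -0.12]
rotvec deg [-0.   1.1 -0. ] -> tool x [ 0. -1.  0.]
rotvec deg [  -0.  -178.9    0. ] -> tool x [-0.  1.  0.]
tcp [ 0.5861 -0.0987  0.1885] jaw yaw 1.15 ydir [ 0.  0. -1.] q6 -15.7 F [ 0.9  0.5 -0.2] gap 0.238 t 6.95
[[320.8333593  254.41338394]]
```

View pics/g_wrist.png

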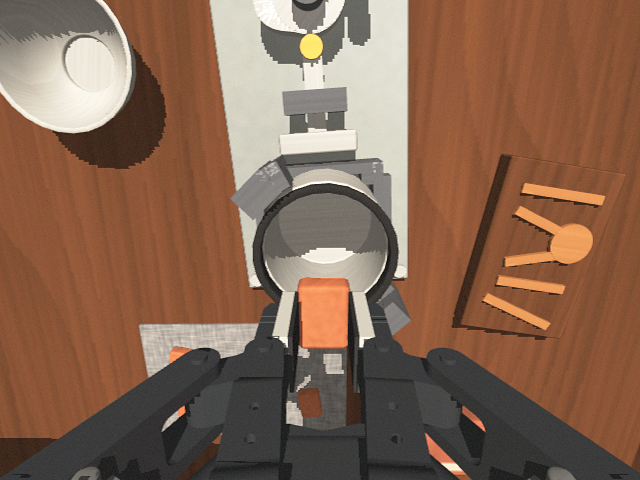

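```bash
python3 -m pendant '[{"dx":0,"dy":4,"dz":0,"wx":0,"wy":0,"wz":0,"claw":230},{"dx":0,"dy":4,"dz":0,"wx":0,"wy":0,"wz":0,"claw":230},{"dx":0,"dy":2,"dz":0,"wx":0,"wy":0,"wz":0,"claw":230},{"dx":0,"dy":0,"dz":0,"wx":0,"wy":0,"wz":0,"claw":155},{"dx":0,"dy":0,"dz":0,"wx":0,"wy":0,"wz":0,"claw":155},{"dx":0,"dy":-4,"dz":0,"wx":0,"wy":0,"wz":0,"claw":155},{"dx":0,"dy":-5,"dz":0,"wx":0,"wy":0,"wz":0,"claw":155},{"dx":0,"dy":-1,"dz":0,"wx":0,"wy":0,"wz":0,"claw":110}]'
python3 - <<'E'
from h import *
im,c=snap('wrist','h_wrist')
print('mouth',ray(c,[[325,250]],.115))
for o in cakes(im,c): print([np.round(v,3) for v in o])
goto([.575,-.303,.19],9)
E
```

```text
clock: 8.0
tool_pos: [0.5896, -0.1015, 0.1959]
tool_rot: [[0.017, 0.011, 1.0], [-1.0, -0.003, 0.017], [0.003, -1.0, 0.011]]
force: [-0.5, 0.8, 1.0]
finger_gap: 0.562
mouth [[ 0.59192391 -0.10271269  0.115     ]]
[np.float64(0.764), np.float64(-0.394), np.float64(4.49), np.float64(40.919), np.float64(0.352), array([468., 462.])]
[np.float64(0.756), np.float64(-0.361), np.float64(30.532), np.float64(39.46), np.float64(-82.862), array([462., 441.])]
[np.float64(0.446), np.float64(-0.252), np.float64(20.619), np.float64(27.205), np.float64(81.043), array([177., 352.])]
delta cm xyz [20.14  0.54 -1.77]
rotvec deg [-0.5 -8.   0.2] -> tool x [ 0.16 -0.99  0.  ]
rotvec deg [ -0.3 172.   -0.8] -> tool x [-0.16  0.99  0.  ]
tcp [ 0.5891 -0.1014  0.195 ] jaw yaw 1.0 ydir [ 0.01  -0.003 -1.   ] q6 -15.7 F [-0.1  0.   0.2] gap 0.566 t 8.05
```

View pics/h_wrist.png

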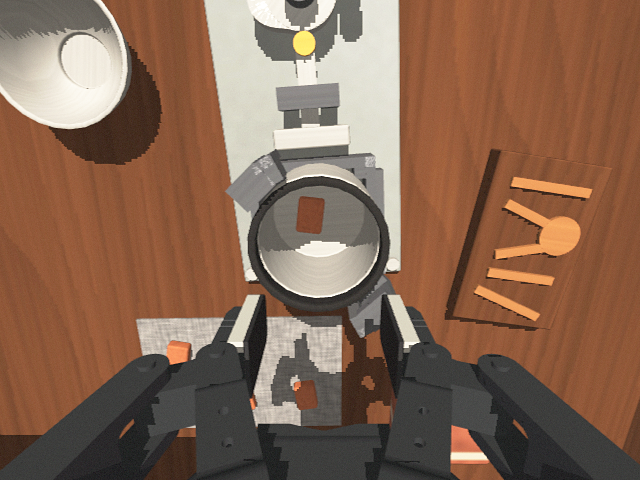

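Cake 1 is in the jar, at pixel (310,215). Next is the cake at (0.575,-0.303).

```bash
python3 -m pendant '[{"dx":5,"dy":0,"dz":-0.4,"wx":0,"wy":0,"wz":0,"claw":110},{"dx":5,"dy":0,"dz":-0.4,"wx":0,"wy":0,"wz":0,"claw":110},{"dx":5,"dy":0,"dz":-0.4,"wx":0,"wy":0,"wz":0,"claw":110},{"dx":5.2,"dy":0,"dz":-0.3,"wx":0,"wy":-8.2,"wz":0,"claw":110},{"dx":0,"dy":5,"dz":0,"wx":0,"wy":0,"wz":0,"claw":110},{"dx":0,"dy":5,"dz":0,"wx":0,"wy":0,"wz":0,"claw":110},{"dx":0,"dy":4.2,"dz":0,"wx":0,"wy":0,"wz":0,"claw":110},{"dx":0,"dy":0,"dz":0,"wx":0,"wy":0,"wz":0,"claw":110}]'
python3 -m pendant '[{"dx":0,"dy":0,"dz":0,"wx":0,"wy":0,"wz":0,"claw":110}]'
python3 - <<'E'
from h import *
im,c=snap('wrist','i_wrist')
for o in cakes(im,c): print([np.round(v,3) for v in o])
goto([.575,-.303,.006],9)
E
```

```text
clock: 9.05
tool_pos: [0.571, -0.3007, 0.0413]
tool_rot: [[0.16, -0.008, 0.987], [-0.987, 0.005, 0.16], [-0.006, -1.0, -0.007]]
force: [-0.3, 0.4, 0.1]
finger_gap: 0.568
clock: 9.18
tool_pos: [0.5754, -0.3033, 0.0481]
tool_rot: [[0.16, 0.002, 0.987], [-0.987, -0.001, 0.16], [0.001, -1.0, 0.001]]
force: [0.8, -0.4, 1.7]
finger_gap: 0.569
[np.float64(0.576), np.float64(-0.305), np.float64(20.162), np.float64(31.114), np.float64(-79.899), array([323., 282.])]
[np.float64(0.509), np.float64(-0.309), np.float64(20.672), np.float64(30.355), np.float64(-77.944), array([193., 269.])]
[np.float64(0.448), np.float64(-0.309), np.float64(20.238), np.float64(30.859), np.float64(88.395), array([ 72., 252.])]
[np.float64(0.445), np.float64(-0.259), np.float64(20.229), np.float64(29.42), np.float64(80.164), array([ 60., 149.])]
delta cm xyz [-0.1   4.32 -0.11]
rotvec deg [-0.2  0.2  0.2] -> tool x [ 0.16 -0.99  0.  ]
rotvec deg [   0.2 -179.8    0.3] -> tool x [-0.16  0.99  0.  ]
tcp [ 0.5761 -0.3038  0.0492] jaw yaw 9.19 ydir [ 0.003 -0.002 -1.   ] q6 -41.5 F [ 0.2 -0.2  0.4] gap 0.569 t 9.22
```

View pics/i_wrist.png

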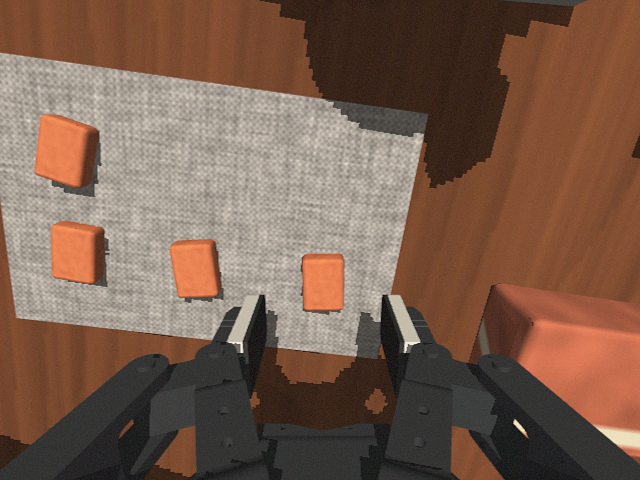

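The cake at (323,282) is between the fingers. Descending.

```bash
python3 -m pendant '[{"dx":0.1,"dy":2,"dz":0,"wx":0,"wy":0,"wz":0,"claw":110},{"dx":0,"dy":2,"dz":0,"wx":0,"wy":0,"wz":0,"claw":110},{"dx":0,"dy":0,"dz":0,"wx":0,"wy":0,"wz":0,"claw":230},{"dx":0,"dy":0,"dz":0,"wx":0,"wy":0,"wz":0,"claw":230},{"dx":0,"dy":0,"dz":0,"wx":0,"wy":0,"wz":0,"claw":230},{"dx":0,"dy":-4,"dz":0,"wx":0,"wy":0,"wz":0,"claw":230},{"dx":0,"dy":-5,"dz":0,"wx":0,"wy":0,"wz":0,"claw":230},{"dx":0,"dy":-5,"dz":0,"wx":0,"wy":0,"wz":0,"claw":230}]'
python3 -m pendant '[{"dx":0,"dy":-4.2,"dz":0,"wx":0,"wy":0,"wz":0,"claw":230},{"dx":0,"dy":0,"dz":0,"wx":0,"wy":0,"wz":0,"claw":230},{"dx":0,"dy":0,"dz":0,"wx":0,"wy":0,"wz":0,"claw":230}]'
python3 - <<'E'
from h import *
goto([.587,-.099,.189],0)
E
```

```text
clock: 10.22
tool_pos: [0.5747, -0.3038, 0.1484]
tool_rot: [[0.16, 0.001, 0.987], [-0.987, -0.0, 0.16], [0.0, -1.0, 0.001]]
force: [-0.8, -0.5, 0.1]
finger_gap: 0.239
clock: 10.6
tool_pos: [0.5747, -0.3038, 0.1884]
tool_rot: [[0.16, 0.0, 0.987], [-0.987, -0.0, 0.16], [0.0, -1.0, 0.0]]
force: [0.3, -0.4, -1.5]
finger_gap: 0.24
delta cm xyz [-20.02  -0.07   4.49]
rotvec deg [-0.   9.2  0. ] -> tool x [ 0. -1.  0.]
rotvec deg [   0.  -170.8    0. ] -> tool x [-0.  1.  0.]
tcp [ 0.5747 -0.3038  0.1884] jaw yaw 9.19 ydir [ 0. -0. -1.] q6 -41.6 F [ 0.3 -0.4 -1.5] gap 0.24 t 10.6
```

```bash
python3 -m pendant '[{"dx":-5,"dy":0,"dz":1.1,"wx":0,"wy":0,"wz":0,"claw":230},{"dx":-5,"dy":0,"dz":1.1,"wx":0,"wy":0,"wz":0,"claw":230},{"dx":-5,"dy":0,"dz":1.1,"wx":0,"wy":0,"wz":0,"claw":230},{"dx":-4.4,"dy":0,"dz":1.1,"wx":0,"wy":0,"wz":0,"claw":230},{"dx":0,"dy":0,"dz":0,"wx":0,"wy":0,"wz":0,"claw":230},{"dx":0,"dy":4,"dz":0,"wx":0,"wy":0,"wz":0,"claw":230},{"dx":0,"dy":4,"dz":0,"wx":0,"wy":0,"wz":0,"claw":230},{"dx":0,"dy":2,"dz":0,"wx":0,"wy":0,"wz":0,"claw":230}]'
python3 -m pendant '[{"dx":0,"dy":0,"dz":0,"wx":0,"wy":0,"wz":0,"claw":155},{"dx":0,"dy":0,"dz":0,"wx":0,"wy":0,"wz":0,"claw":155},{"dx":0,"dy":-4,"dz":0,"wx":0,"wy":0,"wz":0,"claw":155},{"dx":0,"dy":-5,"dz":0,"wx":0,"wy":0,"wz":0,"claw":155},{"dx":0,"dy":-1,"dz":0,"wx":0,"wy":0,"wz":0,"claw":110},{"dx":0,"dy":0,"dz":0,"wx":0,"wy":0,"wz":0,"claw":110},{"dx":0,"dy":0,"dz":0,"wx":0,"wy":0,"wz":0,"claw":110}]'
python3 - <<'E'
from h import *
im,c=snap('wrist','j_wrist')
goto([.509,-.308,.19],12)
E
```

```text
clock: 11.6
tool_pos: [0.5845, -0.1054, 0.0842]
tool_rot: [[0.159, -0.006, 0.987], [-0.987, 0.001, 0.159], [-0.002, -1.0, -0.005]]
force: [-0.7, -0.1, -1.1]
finger_gap: 0.241
clock: 12.48
tool_pos: [0.5865, -0.1051, 0.1872]
tool_rot: [[0.16, -0.002, 0.987], [-0.987, 0.0, 0.16], [-0.001, -1.0, -0.001]]
force: [-0.2, 0.2, 0.5]
finger_gap: 0.569
delta cm xyz [ 18.8   -0.32 -10.86]
rotvec deg [ 0.1 -2.8 -0.1] -> tool x [ 0.21 -0.98  0.  ]
rotvec deg [1.000e-01 1.772e+02 2.000e-01] -> tool x [-0.21  0.98  0.  ]
tcp [ 0.5862 -0.105   0.1867] jaw yaw 9.18 ydir [-0.002  0.001 -1.   ] q6 -24.3 F [ 0.7 -0.  -0.1] gap 0.572 t 12.53
```

View pics/j_wrist.png

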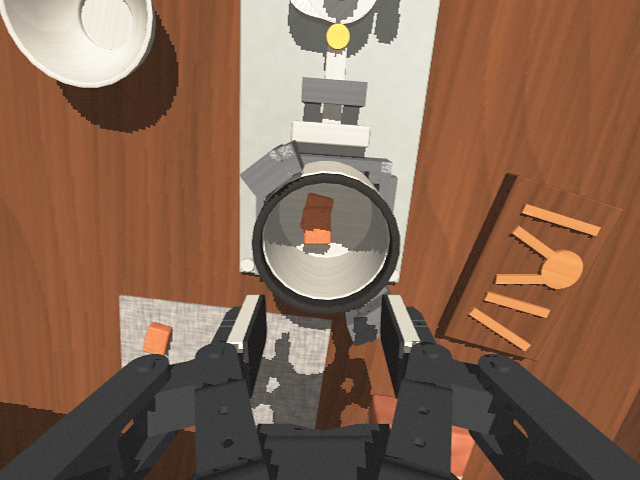

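Two cakes are now in the jar, around (318,220). Third cake next.

```bash
python3 -m pendant '[{"dx":4.7,"dy":0,"dz":-2.7,"wx":0,"wy":0,"wz":0,"claw":110},{"dx":4.7,"dy":0,"dz":-2.7,"wx":0,"wy":0,"wz":0,"claw":110},{"dx":4.7,"dy":0,"dz":-2.7,"wx":0,"wy":0,"wz":0,"claw":110},{"dx":4.7,"dy":0,"dz":-2.7,"wx":0,"wy":-2.8,"wz":0,"claw":110},{"dx":0,"dy":5,"dz":0,"wx":0,"wy":0,"wz":0,"claw":110},{"dx":0,"dy":5,"dz":0,"wx":0,"wy":0,"wz":0,"claw":110},{"dx":0,"dy":4.2,"dz":0,"wx":0,"wy":0,"wz":0,"claw":110},{"dx":0,"dy":0,"dz":0,"wx":0,"wy":0,"wz":0,"claw":110}]'
python3 -m pendant '[{"dx":0,"dy":0,"dz":0,"wx":0,"wy":0,"wz":0,"claw":110},{"dx":0,"dy":0,"dz":0,"wx":0,"wy":0,"wz":0,"claw":110}]'
python3 - <<'E'
from h import *
im,c=snap('wrist','k_wrist')
for o in cakes(im,c): print([np.round(v,3) for v in o])
goto([.509,-.309,.006],12)
E
```

```text
clock: 13.52
tool_pos: [0.5065, -0.3052, 0.0406]
tool_rot: [[0.208, -0.009, 0.978], [-0.978, 0.006, 0.208], [-0.008, -1.0, -0.007]]
force: [-0.7, 0.5, 0.0]
finger_gap: 0.569
clock: 13.78
tool_pos: [0.5121, -0.3091, 0.049]
tool_rot: [[0.208, 0.003, 0.978], [-0.978, -0.002, 0.208], [0.003, -1.0, 0.003]]
force: [1.1, -0.1, 1.0]
finger_gap: 0.57
[np.float64(0.508), np.float64(-0.309), np.float64(19.421), np.float64(28.327), np.float64(-77.475), array([316., 276.])]
[np.float64(0.447), np.float64(-0.31), np.float64(19.727), np.float64(28.709), np.float64(88.82), array([198., 254.])]
[np.float64(0.444), np.float64(-0.259), np.float64(19.53), np.float64(28.001), np.float64(79.982), array([202., 153.])]
delta cm xyz [-0.08  4.29 -0.31]
rotvec deg [-0.2 -0.   0.2] -> tool x [ 0.21 -0.98  0.  ]
rotvec deg [ -0.3 180.   -0.2] -> tool x [-0.21  0.98  0.  ]
tcp [ 0.5121 -0.3091  0.0489] jaw yaw 12.0 ydir [ 0.003 -0.002 -1.   ] q6 -48.0 F [ 0.3  0.2 -0. ] gap 0.57 t 13.82
```

View pics/k_wrist.png

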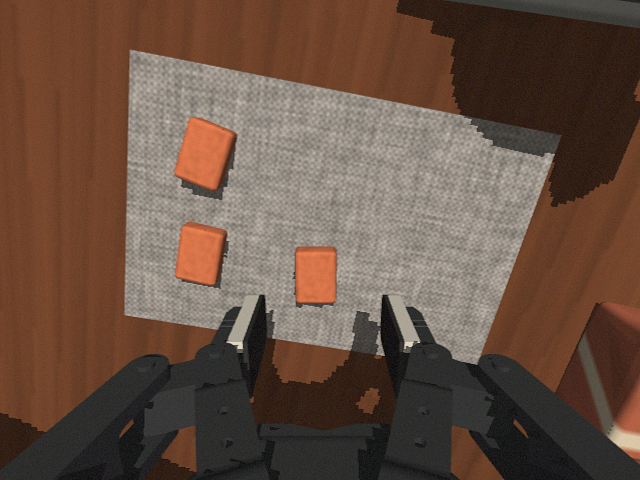

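```bash
python3 -m pendant '[{"dx":0,"dy":2,"dz":-0.15,"wx":0,"wy":0,"wz":0,"claw":130},{"dx":0,"dy":2,"dz":0,"wx":0,"wy":0,"wz":0,"claw":130},{"dx":0,"dy":0,"dz":0,"wx":0,"wy":0,"wz":0,"claw":230},{"dx":0,"dy":0,"dz":0,"wx":0,"wy":0,"wz":0,"claw":230},{"dx":0,"dy":0,"dz":0,"wx":0,"wy":0,"wz":0,"claw":230},{"dx":0,"dy":-4,"dz":0,"wx":0,"wy":0,"wz":0,"claw":230},{"dx":0,"dy":-5,"dz":0,"wx":0,"wy":0,"wz":0,"claw":230},{"dx":0,"dy":-5,"dz":0,"wx":0,"wy":0,"wz":0,"claw":230}]'
python3 -m pendant '[{"dx":0,"dy":-4.2,"dz":0,"wx":0,"wy":0,"wz":0,"claw":230},{"dx":0,"dy":0,"dz":0,"wx":0,"wy":0,"wz":0,"claw":230},{"dx":0,"dy":0,"dz":0,"wx":0,"wy":0,"wz":0,"claw":230}]'
python3 - <<'E'
from h import *
goto([.588,-.097,.189],0)
E
```

```text
clock: 14.82
tool_pos: [0.5091, -0.3084, 0.1484]
tool_rot: [[0.208, 0.001, 0.978], [-0.978, -0.0, 0.208], [0.001, -1.0, 0.001]]
force: [1.7, -0.3, -0.4]
finger_gap: 0.239
clock: 15.2
tool_pos: [0.5091, -0.3084, 0.1884]
tool_rot: [[0.208, 0.0, 0.978], [-0.978, -0.0, 0.208], [0.0, -1.0, 0.0]]
force: [-0.9, 1.1, -1.0]
finger_gap: 0.241
delta cm xyz [-19.04  -0.06  12.11]
rotvec deg [-0. 12.  0.] -> tool x [ 0. -1.  0.]
rotvec deg [   0. -168.    0.] -> tool x [-0.  1.  0.]
tcp [ 0.5091 -0.3084  0.1884] jaw yaw 11.99 ydir [ 0. -0. -1.] q6 -48.1 F [-0.9  1.1 -1. ] gap 0.241 t 15.2
```

```bash
python3 -m pendant '[{"dx":-4.8,"dy":0,"dz":3.1,"wx":0,"wy":0,"wz":0,"claw":230},{"dx":-4.8,"dy":0,"dz":3.1,"wx":0,"wy":0,"wz":0,"claw":230},{"dx":-4.8,"dy":0,"dz":3.1,"wx":0,"wy":0,"wz":0,"claw":230},{"dx":-4.6,"dy":0,"dz":3.1,"wx":0,"wy":0,"wz":0,"claw":230},{"dx":0,"dy":0,"dz":0,"wx":0,"wy":0,"wz":0,"claw":230},{"dx":0,"dy":4,"dz":0,"wx":0,"wy":0,"wz":0,"claw":230},{"dx":0,"dy":4,"dz":0,"wx":0,"wy":0,"wz":0,"claw":230},{"dx":0,"dy":2,"dz":0,"wx":0,"wy":0,"wz":0,"claw":230}]'
python3 -m pendant '[{"dx":0,"dy":0,"dz":0,"wx":0,"wy":0,"wz":0,"claw":155},{"dx":0,"dy":0,"dz":0,"wx":0,"wy":0,"wz":0,"claw":155},{"dx":0,"dy":-4,"dz":0,"wx":0,"wy":0,"wz":0,"claw":155},{"dx":0,"dy":-5,"dz":0,"wx":0,"wy":0,"wz":0,"claw":155},{"dx":0,"dy":-1,"dz":0,"wx":0,"wy":0,"wz":0,"claw":110},{"dx":0,"dy":0,"dz":0,"wx":0,"wy":0,"wz":0,"claw":110},{"dx":0,"dy":0,"dz":0,"wx":0,"wy":0,"wz":0,"claw":110}]'
python3 - <<'E'
from h import *
im,c=snap('wrist','l_wrist')
goto([.4475,-.309,.19],-1.4)
E
```

```text
clock: 16.2
tool_pos: [0.588, -0.0969, 0.0842]
tool_rot: [[0.207, -0.006, 0.978], [-0.978, 0.001, 0.207], [-0.002, -1.0, -0.006]]
force: [-0.3, -0.3, 0.1]
finger_gap: 0.244
clock: 17.08
tool_pos: [0.5902, -0.0966, 0.1872]
tool_rot: [[0.208, -0.002, 0.978], [-0.978, 0.0, 0.208], [-0.001, -1.0, -0.001]]
force: [1.2, -0.4, -0.4]
finger_gap: 0.569
delta cm xyz [ 17.82  -0.31 -18.35]
rotvec deg [ 0.1 13.4 -0. ] -> tool x [-0.02 -1.   -0.  ]
rotvec deg [-1.000e-01 -1.666e+02 -2.000e-01] -> tool x [0.02 1.   0.  ]
tcp [ 0.59   -0.0966  0.1867] jaw yaw 11.98 ydir [-0.002  0.001 -1.   ] q6 -26.2 F [ 0.1 -0.1 -0.1] gap 0.57 t 17.12
```

View pics/l_wrist.png

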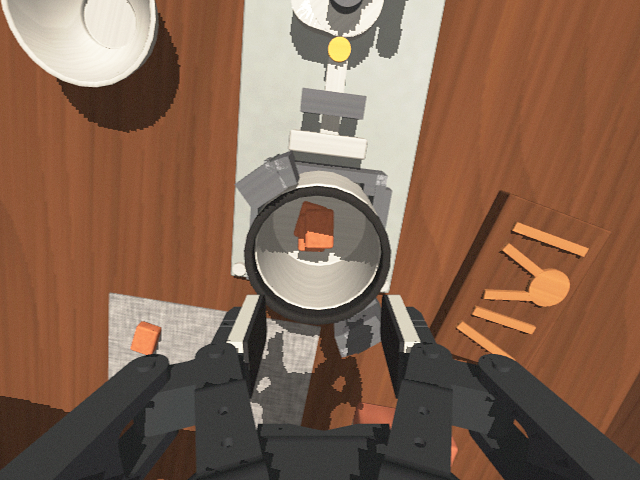

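```bash
python3 -m pendant '[{"dx":3.56,"dy":0,"dz":-3.7,"wx":0,"wy":0,"wz":0,"claw":110},{"dx":3.56,"dy":0,"dz":-3.7,"wx":0,"wy":0,"wz":0,"claw":110},{"dx":3.56,"dy":0,"dz":-3.7,"wx":0,"wy":0,"wz":0,"claw":110},{"dx":3.56,"dy":0,"dz":-3.7,"wx":0,"wy":0,"wz":0,"claw":110},{"dx":3.56,"dy":0,"dz":-3.55,"wx":0,"wy":6.7,"wz":0,"claw":110},{"dx":0,"dy":5,"dz":0,"wx":0,"wy":6.7,"wz":0,"claw":110},{"dx":0,"dy":5,"dz":0,"wx":0,"wy":0,"wz":0,"claw":110},{"dx":0,"dy":4.2,"dz":0,"wx":0,"wy":0,"wz":0,"claw":110}]'
python3 -m pendant '[{"dx":0,"dy":0,"dz":0,"wx":0,"wy":0,"wz":0,"claw":110},{"dx":0,"dy":0,"dz":0,"wx":0,"wy":0,"wz":0,"claw":110},{"dx":0,"dy":0,"dz":0,"wx":0,"wy":0,"wz":0,"claw":110}]'
python3 - <<'E'
from h import *
im,c=snap('wrist','m_wrist')
for o in cakes(im,c): print([np.round(v,3) for v in o])
goto([.4475,-.309,.006],-1.4)
E
```

```text
clock: 18.12
tool_pos: [0.4466, -0.308, 0.0428]
tool_rot: [[-0.025, -0.003, 1.0], [-1.0, 0.002, -0.025], [-0.002, -1.0, -0.003]]
force: [-0.4, -0.9, 0.7]
finger_gap: 0.567
clock: 18.5
tool_pos: [0.4499, -0.3101, 0.0488]
tool_rot: [[-0.025, 0.003, 1.0], [-1.0, -0.003, -0.025], [0.002, -1.0, 0.003]]
force: [0.3, 0.1, 0.1]
finger_gap: 0.569
[np.float64(0.447), np.float64(-0.31), np.float64(20.047), np.float64(28.845), np.float64(88.076), array([317., 277.])]
[np.float64(0.444), np.float64(-0.259), np.float64(20.181), np.float64(28.347), np.float64(81.139), array([307., 179.])]
delta cm xyz [-0.11  4.26 -0.24]
rotvec deg [-0.2 -0.   0.1] -> tool x [-0.02 -1.   -0.  ]
rotvec deg [ -0.2 180.   -0.3] -> tool x [0.02 1.   0.  ]
tcp [ 0.4498 -0.3101  0.0487] jaw yaw -1.4 ydir [ 0.003 -0.002 -1.   ] q6 -38.6 F [ 0.   0.1 -0.3] gap 0.566 t 18.55
```

View pics/m_wrist.png

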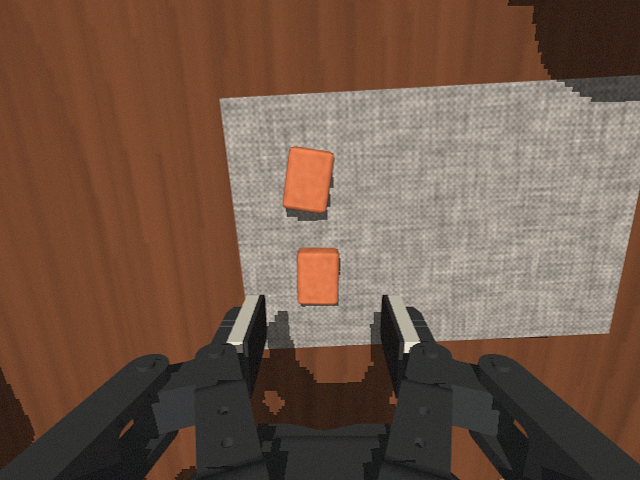

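```bash
python3 -m pendant '[{"dx":0,"dy":2,"dz":-0.1,"wx":0,"wy":0,"wz":0,"claw":130},{"dx":0,"dy":2,"dz":0,"wx":0,"wy":0,"wz":0,"claw":130},{"dx":0,"dy":0,"dz":0,"wx":0,"wy":0,"wz":0,"claw":230},{"dx":0,"dy":0,"dz":0,"wx":0,"wy":0,"wz":0,"claw":230},{"dx":0,"dy":0,"dz":0,"wx":0,"wy":0,"wz":0,"claw":230},{"dx":0,"dy":-4,"dz":0,"wx":0,"wy":0,"wz":0,"claw":230},{"dx":0,"dy":-5,"dz":0,"wx":0,"wy":0,"wz":0,"claw":230},{"dx":0,"dy":-5,"dz":0,"wx":0,"wy":0,"wz":0,"claw":230}]'
python3 -m pendant '[{"dx":0,"dy":-4.2,"dz":0,"wx":0,"wy":0,"wz":0,"claw":230},{"dx":0,"dy":0,"dz":0,"wx":0,"wy":0,"wz":0,"claw":230},{"dx":0,"dy":0,"dz":0,"wx":0,"wy":0,"wz":0,"claw":230}]'
python3 - <<'E'
from h import *
goto([.592,-.106,.189],0)
E
```

```text
clock: 19.55
tool_pos: [0.4474, -0.309, 0.1486]
tool_rot: [[-0.025, 0.001, 1.0], [-1.0, -0.001, -0.025], [0.001, -1.0, 0.001]]
force: [-0.1, -0.3, -0.4]
finger_gap: 0.242
clock: 19.92
tool_pos: [0.4473, -0.3089, 0.1883]
tool_rot: [[-0.025, 0.0, 1.0], [-1.0, -0.0, -0.025], [0.0, -1.0, 0.0]]
force: [-1.0, -0.2, -1.3]
finger_gap: 0.237
delta cm xyz [-20.64  -0.07  13.97]
rotvec deg [-0.  -1.4  0. ] -> tool x [ 0. -1.  0.]
rotvec deg [ -0.  178.6  -0. ] -> tool x [-0.  1.  0.]
tcp [ 0.4473 -0.3089  0.1883] jaw yaw -1.41 ydir [ 0. -0. -1.] q6 -38.6 F [-1.  -0.2 -1.3] gap 0.237 t 19.93
```

```bash
python3 -m pendant '[{"dx":-4,"dy":0,"dz":2.8,"wx":0,"wy":0,"wz":0,"claw":230},{"dx":-4,"dy":0,"dz":2.8,"wx":0,"wy":0,"wz":0,"claw":230},{"dx":-4,"dy":0,"dz":2.8,"wx":0,"wy":0,"wz":0,"claw":230},{"dx":-4,"dy":0,"dz":2.8,"wx":0,"wy":0,"wz":0,"claw":230},{"dx":-4.1,"dy":0,"dz":2.8,"wx":0,"wy":0,"wz":0,"claw":230},{"dx":0,"dy":0,"dz":0,"wx":0,"wy":0,"wz":0,"claw":230},{"dx":0,"dy":5,"dz":0,"wx":0,"wy":0,"wz":0,"claw":230},{"dx":0,"dy":5,"dz":0,"wx":0,"wy":0,"wz":0,"claw":230}]'
python3 -m pendant '[{"dx":0,"dy":0,"dz":0,"wx":0,"wy":0,"wz":0,"claw":155},{"dx":0,"dy":0,"dz":0,"wx":0,"wy":0,"wz":0,"claw":155},{"dx":0,"dy":-4,"dz":0,"wx":0,"wy":0,"wz":0,"claw":155},{"dx":0,"dy":-5,"dz":0,"wx":0,"wy":0,"wz":0,"claw":155},{"dx":0,"dy":-1,"dz":0,"wx":0,"wy":0,"wz":0,"claw":110},{"dx":0,"dy":0,"dz":0,"wx":0,"wy":0,"wz":0,"claw":110},{"dx":0,"dy":0,"dz":0,"wx":0,"wy":0,"wz":0,"claw":110}]'
python3 - <<'E'
from h import *
im,c=snap('wrist','n_wrist')
goto([.4435,-.2585,.19],-9.5)
E
```

```text
clock: 20.92
tool_pos: [0.5915, -0.1119, 0.0862]
tool_rot: [[-0.025, -0.001, 1.0], [-1.0, -0.0, -0.025], [0.0, -1.0, -0.001]]
force: [-1.1, -0.0, -0.9]
finger_gap: 0.243
clock: 21.8
tool_pos: [0.5917, -0.1114, 0.1876]
tool_rot: [[-0.025, -0.001, 1.0], [-1.0, 0.0, -0.025], [-0.0, -1.0, -0.001]]
force: [1.0, 0.1, -0.7]
finger_gap: 0.569
delta cm xyz [ 15.08  -0.28 -14.43]
rotvec deg [ 0.1  8.1 -0. ] -> tool x [-0.17 -0.99 -0.  ]
rotvec deg [  -0.  -171.9   -0.2] -> tool x [0.17 0.99 0.  ]
tcp [ 0.5915 -0.1113  0.187 ] jaw yaw -1.42 ydir [-0.002  0.001 -1.   ] q6 -14.1 F [-0.7  0.3  0.3] gap 0.571 t 21.85
```

View pics/n_wrist.png

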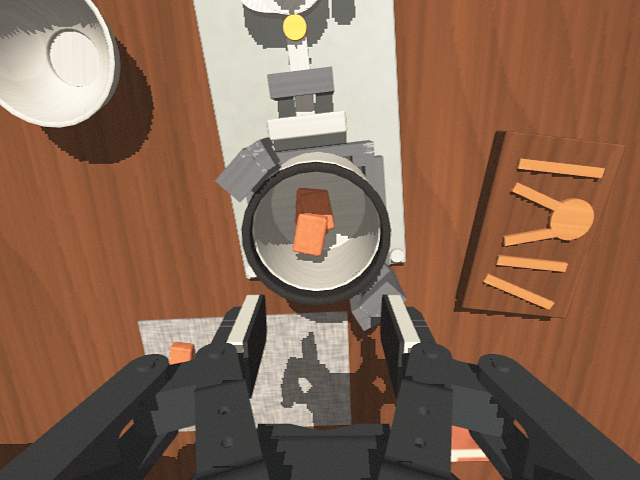

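Four cakes are in the jar. The last one is at (180,352).

```bash
python3 -m pendant '[{"dx":3.77,"dy":0,"dz":-3.6,"wx":0,"wy":0,"wz":0,"claw":110},{"dx":3.77,"dy":0,"dz":-3.6,"wx":0,"wy":0,"wz":0,"claw":110},{"dx":3.77,"dy":0,"dz":-3.6,"wx":0,"wy":0,"wz":0,"claw":110},{"dx":3.77,"dy":0,"dz":-3.6,"wx":0,"wy":8.1,"wz":0,"claw":110},{"dx":0,"dy":5,"dz":0,"wx":0,"wy":0,"wz":0,"claw":110},{"dx":0,"dy":5,"dz":0,"wx":0,"wy":0,"wz":0,"claw":110},{"dx":0,"dy":4.2,"dz":0,"wx":0,"wy":0,"wz":0,"claw":110},{"dx":0,"dy":0,"dz":0,"wx":0,"wy":0,"wz":0,"claw":110}]'
python3 -m pendant '[{"dx":0,"dy":0,"dz":0,"wx":0,"wy":0,"wz":0,"claw":110},{"dx":0,"dy":0,"dz":0,"wx":0,"wy":0,"wz":0,"claw":110},{"dx":0,"dy":0,"dz":0,"wx":0,"wy":0,"wz":0,"claw":110}]'
python3 - <<'E'
from h import *
im,c=snap('wrist','o_wrist')
for o in cakes(im,c): print([np.round(v,3) for v in o])
goto([.4435,-.259,.006],-9.5)
E
```

```text
clock: 22.85
tool_pos: [0.4406, -0.256, 0.0414]
tool_rot: [[-0.165, -0.008, 0.986], [-0.986, 0.006, -0.165], [-0.005, -1.0, -0.009]]
force: [0.1, 0.3, 0.9]
finger_gap: 0.57
clock: 23.22
tool_pos: [0.4458, -0.2595, 0.0481]
tool_rot: [[-0.165, 0.003, 0.986], [-0.986, -0.002, -0.165], [0.001, -1.0, 0.003]]
force: [-0.6, 0.7, 0.2]
finger_gap: 0.572
[np.float64(0.444), np.float64(-0.257), np.float64(20.562), np.float64(30.789), np.float64(80.039), array([318., 275.])]
delta cm xyz [ 0.    4.17 -0.21]
rotvec deg [-0.1 -0.   0.1] -> tool x [-0.17 -0.99 -0.  ]
rotvec deg [-1.0e-01  1.8e+02 -2.0e-01] -> tool x [0.17 0.99 0.  ]
tcp [ 0.4455 -0.2593  0.0477] jaw yaw -9.51 ydir [ 0.002 -0.001 -1.   ] q6 -26.4 F [-0.1  0.7 -0.3] gap 0.569 t 23.27
```

View pics/o_wrist.png

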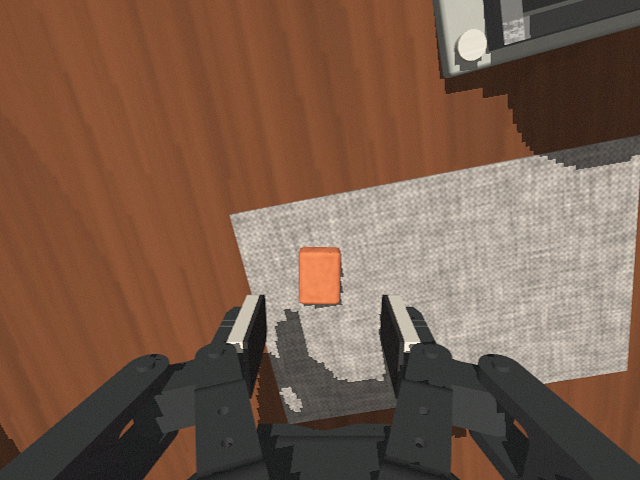

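```bash
python3 -m pendant '[{"dx":0,"dy":2,"dz":-0.1,"wx":0,"wy":0,"wz":0,"claw":110},{"dx":0,"dy":2,"dz":0,"wx":0,"wy":0,"wz":0,"claw":110},{"dx":0,"dy":0,"dz":0,"wx":0,"wy":0,"wz":0,"claw":230},{"dx":0,"dy":0,"dz":0,"wx":0,"wy":0,"wz":0,"claw":230},{"dx":0,"dy":0,"dz":0,"wx":0,"wy":0,"wz":0,"claw":230},{"dx":0,"dy":-4,"dz":0,"wx":0,"wy":0,"wz":0,"claw":230},{"dx":0,"dy":-5,"dz":0,"wx":0,"wy":0,"wz":0,"claw":230},{"dx":0,"dy":-5,"dz":0,"wx":0,"wy":0,"wz":0,"claw":230}]'
python3 -m pendant '[{"dx":0,"dy":-4.2,"dz":0,"wx":0,"wy":0,"wz":0,"claw":230},{"dx":0,"dy":0,"dz":0,"wx":0,"wy":0,"wz":0,"claw":230},{"dx":0,"dy":0,"dz":0,"wx":0,"wy":0,"wz":0,"claw":230}]'
python3 - <<'E'
from h import *
goto([.592,-.094,.189],0)
E
```

```text
clock: 24.28
tool_pos: [0.4436, -0.2585, 0.1485]
tool_rot: [[-0.165, 0.001, 0.986], [-0.986, -0.001, -0.165], [0.0, -1.0, 0.001]]
force: [0.2, 0.4, -0.4]
finger_gap: 0.247
clock: 24.65
tool_pos: [0.4435, -0.2585, 0.1883]
tool_rot: [[-0.165, 0.0, 0.986], [-0.986, -0.0, -0.165], [0.0, -1.0, 0.0]]
force: [0.8, 0.4, -1.3]
finger_gap: 0.243
delta cm xyz [-18.67  -0.07  11.92]
rotvec deg [-0.  -9.5  0. ] -> tool x [ 0. -1.  0.]
rotvec deg [ -0.  170.5  -0. ] -> tool x [-0.  1.  0.]
tcp [ 0.4435 -0.2585  0.1883] jaw yaw -9.51 ydir [ 0. -0. -1.] q6 -26.4 F [ 0.8  0.4 -1.3] gap 0.243 t 24.65
```

```bash
python3 -m pendant '[{"dx":-4.67,"dy":0,"dz":3,"wx":0,"wy":0,"wz":0,"claw":230},{"dx":-4.67,"dy":0,"dz":3,"wx":0,"wy":0,"wz":0,"claw":230},{"dx":-4.67,"dy":0,"dz":3,"wx":0,"wy":0,"wz":0,"claw":230},{"dx":-4.67,"dy":0,"dz":2.9,"wx":0,"wy":0,"wz":0,"claw":230},{"dx":0,"dy":0,"dz":0,"wx":0,"wy":0,"wz":0,"claw":230},{"dx":0,"dy":5,"dz":0,"wx":0,"wy":0,"wz":0,"claw":230},{"dx":0,"dy":4,"dz":0,"wx":0,"wy":0,"wz":0,"claw":230},{"dx":0,"dy":0,"dz":0,"wx":0,"wy":0,"wz":0,"claw":155}]'
python3 -m pendant '[{"dx":0,"dy":0,"dz":0,"wx":0,"wy":0,"wz":0,"claw":155},{"dx":0,"dy":-4,"dz":0,"wx":0,"wy":0,"wz":0,"claw":155},{"dx":0,"dy":-5,"dz":0,"wx":0,"wy":0,"wz":0,"claw":155},{"dx":0,"dy":-5,"dz":0,"wx":0,"wy":0,"wz":0,"claw":110},{"dx":0,"dy":0,"dz":0,"wx":0,"wy":0,"wz":0,"claw":110},{"dx":0,"dy":0,"dz":0,"wx":0,"wy":0,"wz":0,"claw":110}]'
python3 - <<'E'
from h import *
im,c=snap('wrist','p_wrist')
goto()
E
```

```text
clock: 25.65
tool_pos: [0.5871, -0.0936, 0.0928]
tool_rot: [[-0.166, -0.01, 0.986], [-0.986, 0.002, -0.166], [-0.001, -1.0, -0.011]]
force: [-0.3, 0.2, 0.8]
finger_gap: 0.392
clock: 26.4
tool_pos: [0.5925, -0.0943, 0.2404]
tool_rot: [[-0.166, 0.003, 0.986], [-0.986, -0.001, -0.166], [0.0, -1.0, 0.003]]
force: [0.4, -0.1, -0.1]
finger_gap: 0.57
tcp [ 0.5918 -0.0941  0.2388] jaw yaw -9.52 ydir [ 0.001 -0.    -1.   ] q6 -4.4 F [-0.2 -0.7 -0. ] gap 0.573 t 26.45
```

View pics/p_wrist.png

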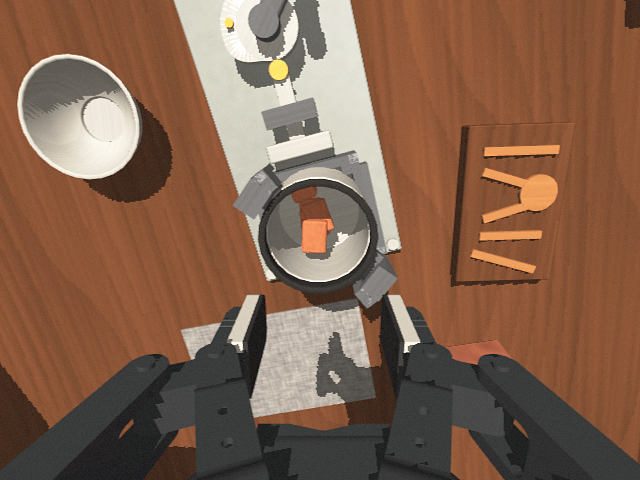

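All five are in the jar. Now for a look at the crank.

```bash
python3 -m pendant '[{"dx":-4,"dy":0,"dz":0,"wx":0,"wy":-9.5,"wz":0,"claw":110},{"dx":-4,"dy":0,"dz":0,"wx":0,"wy":0,"wz":0,"claw":110},{"dx":-4,"dy":0,"dz":0,"wx":0,"wy":0,"wz":0,"claw":110},{"dx":0,"dy":0,"dz":0,"wx":0,"wy":0,"wz":0,"claw":110},{"dx":0,"dy":0,"dz":0,"wx":0,"wy":0,"wz":0,"claw":110},{"dx":0,"dy":0,"dz":0,"wx":0,"wy":0,"wz":0,"claw":110}]'
python3 - <<'E'
from h import *
im,c=snap('wrist','q_wrist')
goto()
snap('top','q_top',(200,150,460,340),3)
zs=dict(camshaft=.06,handle=.101,stud=.05,hook1=.1235,shoe=.04)
for q,z in zs.items():
    r=nets.look_for(q,'wrist')
    print(q,[(round(x['conf'],2),np.round(x['location']).tolist(),ray(c,x['location'],z)[0][:2].round(3).tolist()) for x in r if x['conf']>.3])
E
```

```text
clock: 27.2
tool_pos: [0.5983, 0.0244, 0.2378]
tool_rot: [[-0.001, -0.001, 1.0], [-1.0, -0.0, -0.001], [0.0, -1.0, -0.001]]
force: [-0.1, -0.5, 0.5]
finger_gap: 0.571
tcp [0.5983 0.0244 0.2379] jaw yaw -0.09 ydir [-0.001 -0.    -1.   ] q6 -2.5 F [-1.2  0.4  0.3] gap 0.568 t 27.25
camshaft [(0.78, [305.0, 187.0], [0.583, 0.047])]
handle [(0.59, [336.0, 110.0], [0.608, 0.109]), (0.35, [318.0, 334.0], [0.594, -0.073])]
stud [(0.77, [296.0, 154.0], [0.575, 0.074])]
hook1 []
shoe [(0.92, [301.0, 258.0], [0.577, -0.026]), (0.45, [295.0, 155.0], [0.573, 0.073])]
```

View pics/q_wrist.png

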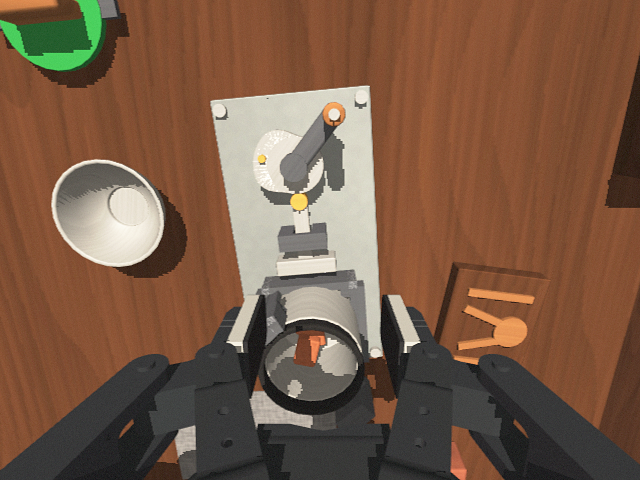

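View pics/q_top.png

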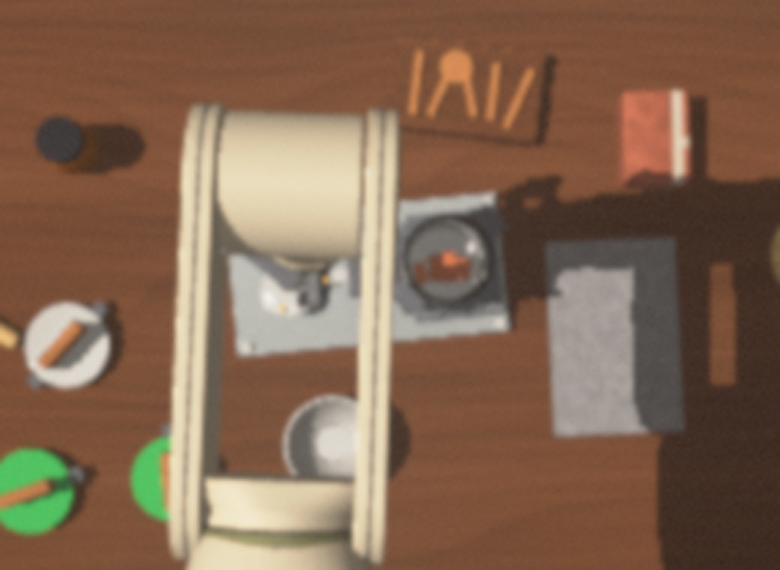

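```bash
python3 - <<'E'
from h import *
c=cam('wrist')
P=lambda uv,z: ray(c,[uv],z)[0][:2].round(4)
A,B=P((211,101),.012),P((369,86),.012)
print('corners',A,B,np.linalg.norm(A-B), 'xaxis deg',np.degrees(np.arctan2(*(B-A)[::-1])))
ux=(B-A)/np.linalg.norm(B-A); uy=np.array([-ux[1],ux[0]])
mid=(A+B)/2; org=mid-uy*.145
print('origin',org,'shaft',org+uy*.081,'jar',org-uy*.085, 'jar now',org-uy*.082)
print('hub seen',P((294,168),.058),'handle',P((334,114),.101),'stud',P((262,159),.045),'roller',P((299,202),.045))
E
python3 - <<'E'
import cv2
im=cv2.imread('pics/q_wrist.png')[70:290,190:410]
cv2.imwrite('pics/q_crop.png',cv2.resize(im,None,fx=2.7,fy=2.7,interpolation=cv2.INTER_CUBIC))
E
```

```text
corners [0.494 0.12 ] [0.641  0.1328] 0.14755622657143277 xaxis deg 4.976468348523593
origin [ 0.58007826 -0.01805341] shaft [0.57305178 0.06264125] jar [ 0.58745172 -0.10273299] jar now [ 0.58719148 -0.0997443 ]
hub seen [0.5736 0.0637] handle [0.6065 0.1072] stud [0.5443 0.07  ] roller [0.5764 0.0311]
```

View pics/q_crop.png

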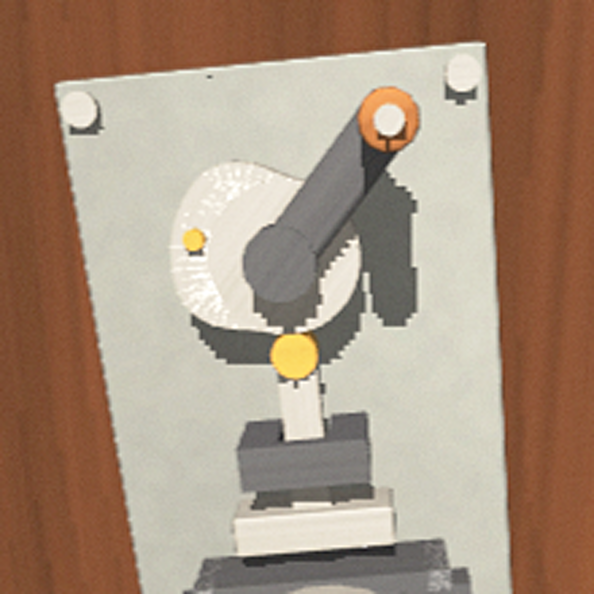

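The shaft is at (0.573,0.063). The handle is at a world angle of 53°, radius 55 mm as described. The stud needs about +108° to reach the roller, so the crank is now at about 0.11 rad. Moving over the handle.

```bash
python3 -m pendant '[{"dx":-4.1,"dy":0,"dz":0.4,"wx":0,"wy":0,"wz":0,"claw":110},{"dx":-4.2,"dy":0,"dz":0.4,"wx":0,"wy":0,"wz":0,"claw":110},{"dx":0,"dy":4,"dz":0,"wx":0,"wy":0,"wz":0,"claw":110},{"dx":0,"dy":4,"dz":0,"wx":0,"wy":0,"wz":0,"claw":110},{"dx":0,"dy":3.5,"dz":0,"wx":0,"wy":0,"wz":0,"claw":110},{"dx":0,"dy":0,"dz":0,"wx":0,"wy":0,"wz":0,"claw":110},{"dx":0,"dy":0,"dz":0,"wx":0,"wy":0,"wz":0,"claw":110},{"dx":0,"dy":0,"dz":0,"wx":0,"wy":0,"wz":0,"claw":110}]' 25
python3 - <<'E'
from h import *
im,c=snap('wrist','r_wrist')
goto([.6064,.1071,.066],0)
print(proj(c,[.6064,.1071,.101]),proj(c,[.5733,.0632,.055]))
E
```

```text
clock: 28.55
tool_pos: [0.6081, 0.1086, 0.1259]
tool_rot: [[-0.0, 0.004, 1.0], [-1.0, 0.0, -0.0], [-0.0, -1.0, 0.004]]
force: [0.1, 0.9, 0.5]
finger_gap: 0.57
delta cm xyz [ 0.15  5.97 -0.18]
rotvec deg [-0.2 -0.  -0. ] -> tool x [ 0. -1.  0.]
rotvec deg [  0.  180.   -0.3] -> tool x [-0.  1.  0.]
tcp [0.6079 0.1086 0.1257] jaw yaw -0.02 ydir [ 0.004  0.    -1.   ] q6 5.4 F [-0.  -0.1 -0.5] gap 0.57 t 28.6
[[318.87980323 288.90614849]] [[268.68262481 319.78369595]]
```

View pics/r_wrist.png

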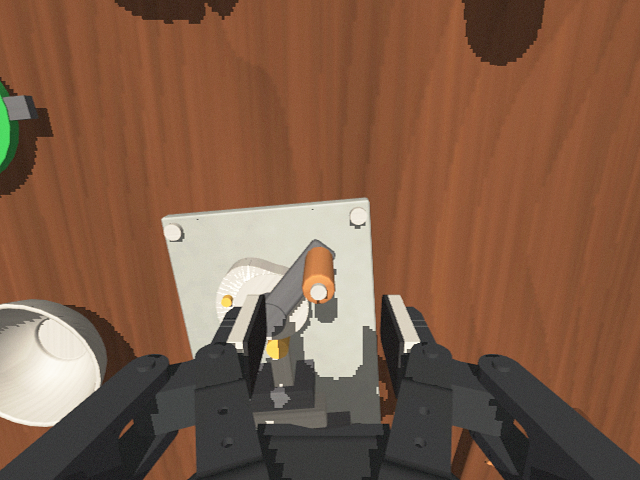

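The handle top is at (318,291) and the prediction was (319,289). Descend and grip.

```bash
python3 -m pendant '[{"dx":0.05,"dy":3,"dz":-0.1,"wx":0,"wy":0,"wz":0,"claw":110},{"dx":0,"dy":3,"dz":0,"wx":0,"wy":0,"wz":0,"claw":110},{"dx":0,"dy":0,"dz":0,"wx":0,"wy":0,"wz":0,"claw":110},{"dx":0,"dy":0,"dz":0,"wx":0,"wy":0,"wz":0,"claw":240},{"dx":0,"dy":0,"dz":0,"wx":0,"wy":0,"wz":0,"claw":240},{"dx":0,"dy":0,"dz":0,"wx":0,"wy":0,"wz":0,"claw":240},{"dx":0,"dy":0,"dz":0,"wx":0,"wy":0,"wz":0,"claw":240}]' 25
python3 - <<'E'
from h import *
im,c=snap('wrist','s_wrist')
goto([.6064,.1071,.066],0)
S=np.array([.5733,.0632]);p=monitor.state()['tool_pos'][:2];print(np.linalg.norm(p-S),np.degrees(np.arctan2(*(p-S)[::-1])))
# arc from 53 by steps of 12 deg
a=np.radians(53+12*np.arange(10)); q=S+.055*np.c_[np.cos(a),np.sin(a)]
d=np.diff(q,axis=0)*100
print('dx,dz rows'); print(np.c_[-d[:,1],d[:,0]].round(2))
E
```

```text
clock: 29.48
tool_pos: [0.6069, 0.1081, 0.0657]
tool_rot: [[-0.0, 0.003, 1.0], [-1.0, 0.0, -0.0], [-0.0, -1.0, 0.003]]
force: [-1.8, -0.9, 7.4]
finger_gap: 0.188
delta cm xyz [ 0.1  -0.03 -0.05]
rotvec deg [-0.2 -0.  -0. ] -> tool x [ 0. -1.  0.]
rotvec deg [  0.  180.   -0.3] -> tool x [-0.  1.  0.]
tcp [0.6069 0.1081 0.0657] jaw yaw -0.01 ydir [ 0.003  0.    -1.   ] q6 5.4 F [-1.3 -0.5  6.3] gap 0.192 t 29.52
0.05610270105902616 53.18178072121659
dx,dz rows
[[-0.59 -0.99]
 [-0.37 -1.09]
 [-0.14 -1.14]
 [ 0.1  -1.15]
 [ 0.34 -1.1 ]
 [ 0.56 -1.01]
 [ 0.75 -0.87]
 [ 0.92 -0.69]
 [ 1.04 -0.49]]
```

View pics/s_wrist.png

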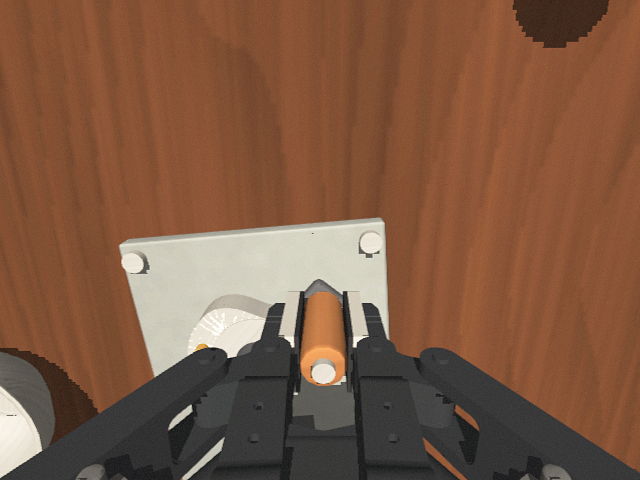

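```bash
python3 -m pendant '[{"dx":-0.59,"dy":0,"dz":-0.99,"wx":0,"wy":0,"wz":0,"claw":240},{"dx":-0.37,"dy":0,"dz":-1.09,"wx":0,"wy":0,"wz":0,"claw":240},{"dx":0,"dy":0,"dz":0,"wx":0,"wy":0,"wz":0,"claw":240}]' 25
python3 - <<'E'
from h import *
goto()
print(monitor.state()['wrist_torque'])
E
```

```text
clock: 29.9
tool_pos: [0.5854, 0.1188, 0.0656]
tool_rot: [[0.0, 0.003, 1.0], [-1.0, 0.001, 0.0], [-0.001, -1.0, 0.003]]
force: [-1.3, 2.6, 10.1]
finger_gap: 0.192
tcp [0.5854 0.1188 0.0656] jaw yaw 0.02 ydir [ 0.003  0.001 -1.   ] q6 6.5 F [-1.3  2.6 10.1] gap 0.192 t 29.9
[ 0.34533076  0.324875   -0.03346311]
```

```bash
python3 -m pendant '[{"dx":-0.1,"dy":0,"dz":-1.14,"wx":0,"wy":0,"wz":0,"claw":240},{"dx":0.12,"dy":0,"dz":-1.15,"wx":0,"wy":0,"wz":0,"claw":240},{"dx":0.36,"dy":0,"dz":-1.1,"wx":0,"wy":0,"wz":0,"claw":240},{"dx":0,"dy":0,"dz":0,"wx":0,"wy":0,"wz":0,"claw":240}]' 25
python3 -m pendant '[{"dx":0.57,"dy":0,"dz":-1.01,"wx":0,"wy":0,"wz":0,"claw":240},{"dx":0.76,"dy":0,"dz":-0.87,"wx":0,"wy":0,"wz":0,"claw":240},{"dx":0,"dy":0,"dz":0,"wx":0,"wy":0,"wz":0,"claw":240}]' 25
python3 - <<'E'
from h import *
goto()
print(monitor.state()['wrist_torque'])
S=np.array([.5733,.0632]);p=monitor.state()['tool_pos'][:2];print(np.linalg.norm(p-S),np.degrees(np.arctan2(*(p-S)[::-1])))
im,c=snap('wrist','t_wrist')
E
```

```text
clock: 30.4
tool_pos: [0.5513, 0.1162, 0.0657]
tool_rot: [[0.001, 0.003, 1.0], [-1.0, 0.003, 0.001], [-0.003, -1.0, 0.003]]
force: [-3.1, 8.5, 10.3]
finger_gap: 0.193
clock: 30.78
tool_pos: [0.5316, 0.1024, 0.0655]
tool_rot: [[0.0, 0.001, 1.0], [-1.0, 0.003, 0.0], [-0.003, -1.0, 0.001]]
force: [-9.2, 5.9, 16.2]
finger_gap: 0.194
tcp [0.5316 0.1024 0.0655] jaw yaw 0.02 ydir [ 0.001  0.003 -1.   ] q6 5.3 F [-9.2  5.9 16.2] gap 0.194 t 30.77
[ 0.99769045  1.43556667 -0.02280114]
0.05726718076270624 136.76965320718767
```

View pics/t_wrist.png

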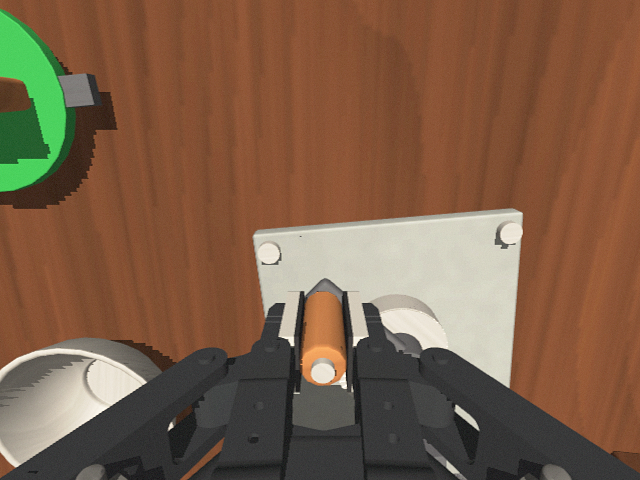

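```bash
python3 -m pendant '[{"dx":0.95,"dy":0,"dz":-0.66,"wx":0,"wy":0,"wz":0,"claw":240},{"dx":1.06,"dy":0,"dz":-0.4,"wx":0,"wy":0,"wz":0,"claw":240},{"dx":0,"dy":0,"dz":0,"wx":0,"wy":0,"wz":0,"claw":240}]' 25
python3 - <<'E'
from h import *
goto()
S=np.array([.5733,.0632]);p=monitor.state()['tool_pos'][:2];print(np.linalg.norm(p-S),np.degrees(np.arctan2(*(p-S)[::-1])))
E
```

```text
clock: 31.2
tool_pos: [0.5199, 0.0819, 0.0655]
tool_rot: [[0.0, -0.002, 1.0], [-1.0, 0.002, 0.0], [-0.002, -1.0, -0.002]]
force: [-15.7, 5.3, 23.8]
finger_gap: 0.19
tcp [0.5199 0.0819 0.0655] jaw yaw 0.01 ydir [-0.002  0.002 -1.   ] q6 3.2 F [-15.7   5.3  23.8] gap 0.19 t 31.2
0.056605710672495875 160.67098044822438
```

Crank turned about 107.5°, so it should be near 1.99 rad. Releasing, rising and looking.

```bash
python3 -m pendant '[{"dx":0,"dy":0,"dz":0,"wx":0,"wy":0,"wz":0,"claw":120},{"dx":0,"dy":0,"dz":0,"wx":0,"wy":0,"wz":0,"claw":120},{"dx":0,"dy":0,"dz":0,"wx":0,"wy":0,"wz":0,"claw":120},{"dx":0,"dy":-5,"dz":0,"wx":0,"wy":0,"wz":0,"claw":120},{"dx":0,"dy":-5,"dz":0,"wx":0,"wy":0,"wz":0,"claw":120},{"dx":0,"dy":-5,"dz":0,"wx":0,"wy":0,"wz":0,"claw":120},{"dx":3,"dy":-5,"dz":4,"wx":0,"wy":0,"wz":0,"claw":120},{"dx":4,"dy":0,"dz":4,"wx":0,"wy":0,"wz":0,"claw":120}]'
python3 -m pendant '[{"dx":0,"dy":0,"dz":0,"wx":0,"wy":0,"wz":0,"claw":120},{"dx":0,"dy":0,"dz":0,"wx":0,"wy":0,"wz":0,"claw":120},{"dx":0,"dy":0,"dz":0,"wx":0,"wy":0,"wz":0,"claw":120}]'
python3 - <<'E'
from h import *
im,c=snap('wrist','u_wrist')
goto()
E
```

```text
clock: 32.2
tool_pos: [0.5999, 0.0141, 0.2634]
tool_rot: [[0.002, 0.009, 1.0], [-1.0, -0.0, 0.002], [0.0, -1.0, 0.009]]
force: [0.8, 0.6, 0.4]
finger_gap: 0.532
clock: 32.58
tool_pos: [0.5961, 0.0147, 0.2572]
tool_rot: [[0.001, -0.001, 1.0], [-1.0, 0.0, 0.001], [-0.0, -1.0, -0.001]]
force: [0.2, -0.3, 0.1]
finger_gap: 0.53
tcp [0.5961 0.0147 0.2574] jaw yaw 0.04 ydir [-0.  0. -1.] q6 -3.6 F [-0.3  0.5  0.7] gap 0.528 t 32.62
```

View pics/u_wrist.png

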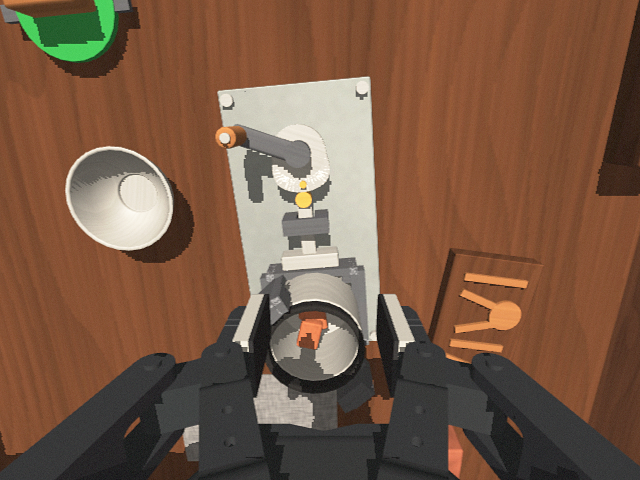

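The stud sits right beside the roller, with stud at (303,185) and roller at (303,200). The shoe has moved onto the jar foot and the felt looks clear. For the lid, the steel one at top-view (222,265) is the candidate. The green ones at (162,307), (211,313) and (258,309) are look-alikes. I'll move above the steel lid and confirm.

```bash
python3 -m pendant '[{"dx":-4.7,"dy":0,"dz":-1.6,"wx":0,"wy":0,"wz":0,"claw":145},{"dx":-4.7,"dy":0,"dz":-1.6,"wx":0,"wy":0,"wz":0,"claw":145},{"dx":-4.7,"dy":0,"dz":-1.6,"wx":0,"wy":0,"wz":0,"claw":145},{"dx":-4.7,"dy":0,"dz":-1.6,"wx":0,"wy":0,"wz":0,"claw":145},{"dx":-4.7,"dy":0,"dz":-1.6,"wx":0,"wy":0,"wz":0,"claw":145},{"dx":-4.7,"dy":0,"dz":-1.6,"wx":0,"wy":-9.5,"wz":0,"claw":145},{"dx":0,"dy":2,"dz":0,"wx":0,"wy":-9.5,"wz":0,"claw":145},{"dx":0,"dy":2,"dz":0,"wx":0,"wy":-9.5,"wz":0,"claw":145}]'
python3 -m pendant '[{"dx":0,"dy":2,"dz":0,"wx":0,"wy":-9.5,"wz":0,"claw":145},{"dx":0,"dy":1,"dz":0,"wx":0,"wy":-9,"wz":0,"claw":145},{"dx":0,"dy":0,"dz":0,"wx":0,"wy":0,"wz":0,"claw":145},{"dx":0,"dy":0,"dz":0,"wx":0,"wy":0,"wz":0,"claw":145},{"dx":0,"dy":0,"dz":0,"wx":0,"wy":0,"wz":0,"claw":145}]' 60
python3 - <<'E'
from h import *
im,c=snap('wrist','v_wrist')
goto([.5,.297,.2],47)
r=nets.cut_out('lid','wrist'); print([(round(x['conf'],2),np.round(x['location'])) for x in r])
r=nets.cut_out('lid_handle','wrist'); print([(round(x['conf'],2),np.round(x['location'])) for x in r])
E
```

```text
clock: 33.62
tool_pos: [0.4998, 0.2974, 0.2176]
tool_rot: [[0.484, 0.001, 0.875], [-0.875, 0.001, 0.484], [0.0, -1.0, 0.001]]
force: [0.7, 0.2, -0.3]
finger_gap: 0.434
clock: 34.25
tool_pos: [0.5011, 0.2962, 0.1885]
tool_rot: [[0.73, 0.001, 0.684], [-0.684, 0.001, 0.73], [0.001, -1.0, 0.001]]
force: [0.2, 0.5, -0.6]
finger_gap: 0.432
delta cm xyz [-0.14 -1.16 -0.01]
rotvec deg [-0.1 -0.1  0. ] -> tool x [ 0.73 -0.68  0.  ]
rotvec deg [-0.000e+00  1.799e+02 -1.000e-01] -> tool x [-0.73  0.68  0.  ]
tcp [0.5011 0.2961 0.1884] jaw yaw 46.91 ydir [ 0.001  0.001 -1.   ] q6 -21.4 F [-0.8 -1.3  0.1] gap 0.436 t 34.3
[(0.78, array([119., 178.])), (0.64, array([335., 208.]))]
[(0.86, array([116., 176.])), (0.85, array([331., 210.])), (0.72, array([234.,  42.])), (0.38, array([198., 438.]))]
```

View pics/v_wrist.png

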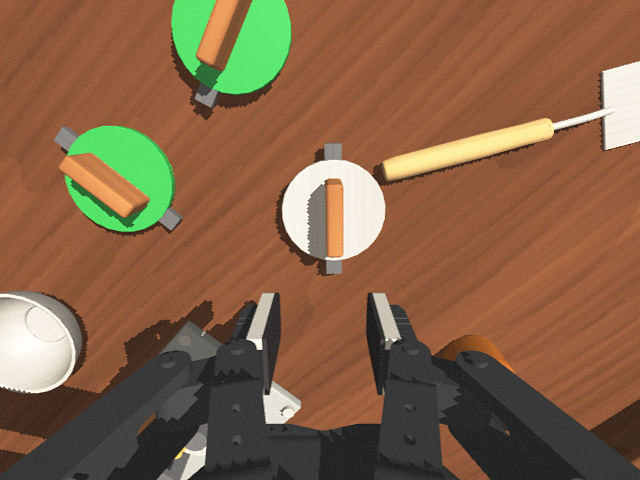

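Run:
```python
from h import *
im=cv2.cvtColor(cv2.imread('pics/v_wrist.png'),cv2.COLOR_BGR2RGB); c=cam('wrist')
cv2.imwrite('pics/v_crop.png',cv2.resize(im[130:290,250:420],None,fx=3.4,fy=3.4,interpolation=cv2.INTER_CUBIC)[:,:,::-1])
m=((im.min(2)>170)).astype(np.uint8)[130:290,250:420]
n,l,s,_=cv2.connectedComponentsWithStats(m); i=1+s[1:,4].argmax()
h=cv2.convexHull((np.argwhere(l==i)[:,::-1]+[250,130]).astype(np.float32))[:,0]
w=ray(c,h.astype(float),.018)[:,:2]
print('disc',cv2.minEnclosingCircle((w*1e3).astype(np.float32)),cv2.fitEllipse((w*1e3).astype(np.float32)))
hsv=cv2.cvtColor(im,cv2.COLOR_RGB2HSV)
P=lambda u,z: ray(c,[u],z)[0][:2]
t1,t2=P((334,180),.052),P((335,257),.052); print('bar(z=.052) ends',t1,t2)
a,b=P((333.5,144),.017),P((334,273),.017); print('lug tips',a,b,(a+b)/2,np.linalg.norm(a-b),np.degrees(np.arctan2(*(b-a)[::-1])))
```

```text
disc ((505.5981750488281, 304.2240905761719), 44.636558532714844) ((505.54193115234375, 304.2197265625), (88.70830535888672, 88.83760833740234), 42.96165466308594)
bar(z=.052) ends [0.48126579 0.32605882] [0.52722166 0.28497586]
lug tips [0.46391475 0.34277418] [0.54856604 0.26565371] [0.5062404  0.30421395] 0.1145137857418504 -42.33468783974405
```

View pics/v_crop.png

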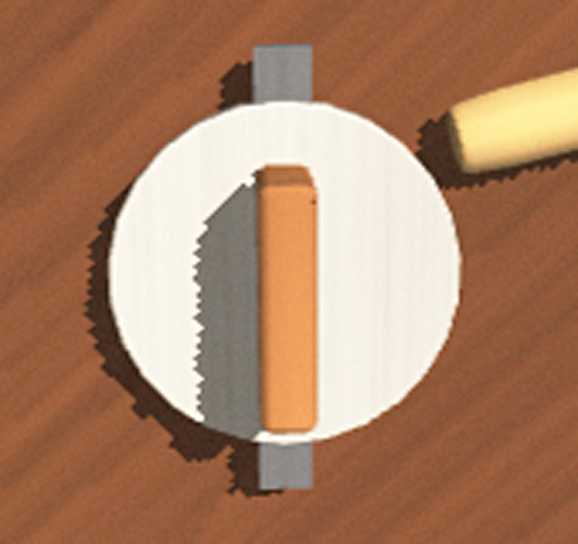

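The crop confirms the white steel disc, with an upright bar and two lugs. It is centred at (0.5055,0.304) with its x axis at -42.3°, and it is not one of the green ones. Descend in two stages.

```bash
python3 -m pendant '[{"dx":-0.2,"dy":4,"dz":0.85,"wx":0,"wy":-0.8,"wz":0,"claw":145},{"dx":0,"dy":4,"dz":0,"wx":0,"wy":0,"wz":0,"claw":145},{"dx":0,"dy":2,"dz":0,"wx":0,"wy":0,"wz":0,"claw":145},{"dx":0,"dy":0,"dz":0,"wx":0,"wy":0,"wz":0,"claw":145},{"dx":0,"dy":0,"dz":0,"wx":0,"wy":0,"wz":0,"claw":145},{"dx":0,"dy":0,"dz":0,"wx":0,"wy":0,"wz":0,"claw":145}]'
python3 - <<'E'
from h import *
im,c=snap('wrist','w_wrist')
goto([.5055,.304,.025],47.7)
m=((im.min(2)>170)).astype(np.uint8); m[:,:180]=0;m[:,470:]=0;m[330:]=0
n,l,s,_=cv2.connectedComponentsWithStats(m); i=1+s[1:,4].argmax(); print(s[i])
h=cv2.convexHull((np.argwhere(l==i)[:,::-1]).astype(np.float32))[:,0]
w=ray(c,h.astype(float),.018)[:,:2]
print('disc',cv2.minEnclosingCircle((w*1e3).astype(np.float32)))
E
```

```text
clock: 35.15
tool_pos: [0.5064, 0.3041, 0.0896]
tool_rot: [[0.741, 0.003, 0.672], [-0.672, 0.002, 0.741], [0.001, -1.0, 0.003]]
force: [0.6, -0.1, 0.7]
finger_gap: 0.435
delta cm xyz [-0.06  6.44 -0.07]
rotvec deg [-0.2  0.1  0.1] -> tool x [ 0.74 -0.67  0.  ]
rotvec deg [ 1.000e-01 -1.799e+02  2.000e-01] -> tool x [-0.74  0.67  0.  ]
tcp [0.5063 0.304  0.0894] jaw yaw 47.78 ydir [ 0.003  0.001 -1.   ] q6 -21.8 F [ 0.7 -0.2 -0.5] gap 0.433 t 35.2
[  250   180   145   136 10586]
disc ((505.57672119140625, 304.799560546875), 44.80195617675781)
```

View pics/w_wrist.png

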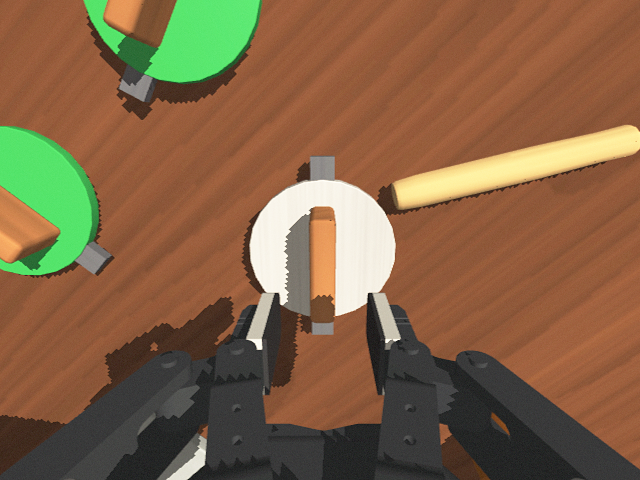

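Well aligned. Descend and grip.

```bash
python3 -m pendant '[{"dx":-0.05,"dy":3,"dz":-0.03,"wx":0,"wy":0,"wz":0,"claw":145},{"dx":0,"dy":3.3,"dz":0,"wx":0,"wy":0,"wz":0,"claw":145},{"dx":0,"dy":0,"dz":0,"wx":0,"wy":0,"wz":0,"claw":145},{"dx":0,"dy":0,"dz":0,"wx":0,"wy":0,"wz":0,"claw":255},{"dx":0,"dy":0,"dz":0,"wx":0,"wy":0,"wz":0,"claw":255},{"dx":0,"dy":0,"dz":0,"wx":0,"wy":0,"wz":0,"claw":255},{"dx":0,"dy":0,"dz":0,"wx":0,"wy":0,"wz":0,"claw":255}]' 70
python3 - <<'E'
from h import *
goto()
E
python3 -m pendant '[{"dx":0,"dy":-3,"dz":0,"wx":0,"wy":0,"wz":0,"claw":255},{"dx":0,"dy":-4,"dz":0,"wx":0,"wy":0,"wz":0,"claw":255},{"dx":0,"dy":-5,"dz":0,"wx":0,"wy":0,"wz":0,"claw":255},{"dx":0,"dy":-5,"dz":0,"wx":0,"wy":0,"wz":0,"claw":255},{"dx":0,"dy":0,"dz":0,"wx":0,"wy":0,"wz":0,"claw":255},{"dx":0,"dy":0,"dz":0,"wx":0,"wy":0,"wz":0,"claw":255},{"dx":0,"dy":0,"dz":0,"wx":0,"wy":0,"wz":0,"claw":255}]'
python3 - <<'E'
from h import *
im,c=snap('wrist','x_wrist')
goto([.5875,-.1027,.20],95)
E
```

```text
clock: 36.08
tool_pos: [0.5061, 0.3044, 0.0267]
tool_rot: [[0.741, 0.003, 0.672], [-0.672, 0.002, 0.741], [0.001, -1.0, 0.003]]
force: [-0.4, -0.6, 7.8]
finger_gap: 0.151
tcp [0.5061 0.3044 0.0267] jaw yaw 47.79 ydir [ 0.003  0.002 -1.   ] q6 -21.7 F [-0.4 -0.6  7.8] gap 0.151 t 36.08
clock: 36.95
tool_pos: [0.5034, 0.303, 0.1923]
tool_rot: [[0.741, -0.003, 0.672], [-0.672, -0.002, 0.741], [-0.001, -1.0, -0.003]]
force: [-0.2, -0.6, -2.1]
finger_gap: 0.152
delta cm xyz [ 33.49  -0.73 -24.41]
rotvec deg [  0.1 -47.2  -0.1] -> tool x [1.   0.09 0.  ]
rotvec deg [  0.2 132.8   0.2] -> tool x [-1.   -0.09 -0.  ]
tcp [0.5035 0.303  0.1923] jaw yaw 47.78 ydir [-0.003 -0.002 -1.   ] q6 -21.7 F [-0.4 -0.7 -2.1] gap 0.15 t 37.0
```

View pics/x_wrist.png

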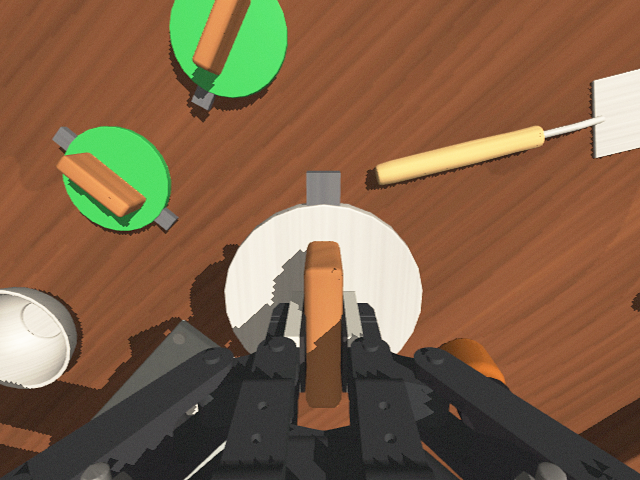

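Run:
```python
from h import *
from scipy.optimize import least_squares
im=cv2.cvtColor(cv2.imread('pics/u_wrist.png'),cv2.COLOR_BGR2RGB)
st=dict(tool_pos=np.array([.5961,.0147,.2574]),tool_rot=np.c_[[.0007,-1,0],[0,0,-1],[1,.0007,0]])
c=cam('wrist',st)
m=(im.max(2)<55).astype(np.uint8); 
b=m[295:400,262:372]
n,l,s,_=cv2.connectedComponentsWithStats(b); 
i=1+s[1:,4].argmax(); print(s[i])
pts=np.argwhere(l==i)[:,::-1]+[262,295.]
h=cv2.convexHull(pts.astype(np.float32))[:,0].astype(float)
w=ray(c,h,.115)[:,:2]*1e3
f=lambda p: np.hypot(*(w-p[:2]).T)-46
r=least_squares(f,[587,-102],loss='soft_l1'); print(r.x,np.abs(r.fun).round(1).max(), cv2.minEnclosingCircle(w.astype(np.float32)))
o=im[60:420,180:460]; cv2.imwrite('pics/u_crop.png',cv2.resize(o,None,fx=1.65,fy=1.65,interpolation=cv2.INTER_CUBIC)[:,:,::-1])
# mill fit from corners
P=lambda uv,z: ray(c,[uv],z)[0][:2]
A,B=P((219,92),.012),P((369.5,78),.012); ux=(B-A)/np.linalg.norm(B-A); uy=np.array([-ux[1],ux[0]]); print('jar by plate',(A+B)/2-uy*.230,np.degrees(np.arctan2(ux[1],ux[0])))
# lid in grip, current
c=cam('wrist'); im=cv2.cvtColor(cv2.imread('pics/x_wrist.png'),cv2.COLOR_BGR2RGB)
m=((im.min(2)>170)).astype(np.uint8); m[:190]=0;m[330:]=0;m[:,:215]=0;m[:,430:]=0
n,l,s,_=cv2.connectedComponentsWithStats(m);i=1+s[1:,4].argmax()
h=cv2.convexHull((np.argwhere(l==i)[:,::-1]).astype(np.float32))[:,0].astype(float)
h=h[h[:,1]<318]; h=h[(h[:,1]<290)|(h[:,0]>320)]
st=monitor.state();w=ray(c,h,st['tool_pos'][2]-.0267+.018)[:,:2]*1e3
f=lambda p: np.hypot(*(w-p[:2]).T)-45
r=least_squares(f,st['tool_pos'][:2]*1e3,loss='soft_l1'); d=r.x/1e3-st['tool_pos'][:2]
print('lid c',r.x,'off in tool (x,z) mm',(st['tool_rot'].T@np.r_[d,0]*1e3).round(1),np.abs(r.fun).max())
```

```text
[   0    0  110  105 2589]
[ 588.20861538 -102.24232273] 22.4 ((593.1212158203125, -97.87517547607422), 67.87152099609375)
jar by plate [ 0.58772649 -0.10440394] 4.969716911571866
lid c [503.99938064 302.86310952] off in tool (x,z) mm [ 0.5 -0.   0.2] 1.2881020649282888
```

View pics/u_crop.png

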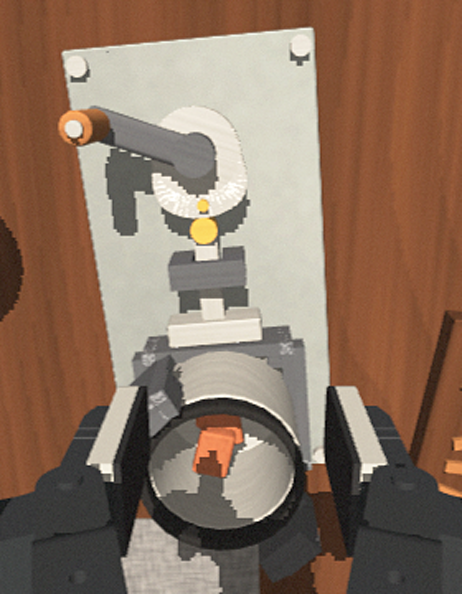

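Jar centre is at about (0.588,-0.103), x axis at 5°. The lid is centred on the TCP within 0.5 mm. Carrying it over now.

```bash
python3 -m pendant '[{"dx":4.19,"dy":0,"dz":-3.05,"wx":0,"wy":0,"wz":0,"claw":255},{"dx":4.19,"dy":0,"dz":-3.05,"wx":0,"wy":0,"wz":0,"claw":255},{"dx":4.19,"dy":0,"dz":-3.05,"wx":0,"wy":0,"wz":0,"claw":255},{"dx":4.19,"dy":0,"dz":-3.05,"wx":0,"wy":0,"wz":0,"claw":255},{"dx":4.19,"dy":0,"dz":-3.05,"wx":0,"wy":0,"wz":0,"claw":255},{"dx":4.19,"dy":0,"dz":-3.05,"wx":0,"wy":0,"wz":0,"claw":255},{"dx":4.19,"dy":0,"dz":-3.05,"wx":0,"wy":0,"wz":0,"claw":255},{"dx":4.19,"dy":0,"dz":-3.05,"wx":0,"wy":0,"wz":0,"claw":255}]'
python3 -m pendant '[{"dx":0,"dy":0,"dz":0,"wx":0,"wy":-9.5,"wz":0,"claw":255},{"dx":0,"dy":0,"dz":0,"wx":0,"wy":-9.5,"wz":0,"claw":255},{"dx":0,"dy":0,"dz":0,"wx":0,"wy":-9.5,"wz":0,"claw":255},{"dx":0,"dy":0,"dz":0,"wx":0,"wy":-9.5,"wz":0,"claw":255},{"dx":0,"dy":0,"dz":0,"wx":0,"wy":-9.2,"wz":0,"claw":255},{"dx":0,"dy":0,"dz":0,"wx":0,"wy":0,"wz":0,"claw":255},{"dx":0,"dy":0,"dz":0,"wx":0,"wy":0,"wz":0,"claw":255},{"dx":0,"dy":0,"dz":0,"wx":0,"wy":0,"wz":0,"claw":255}]'
python3 - <<'E'
from h import *
im,c=snap('wrist','y_wrist')
goto([.588,-.1028,.16],95)
im,c=snap('side','y_side',(240,180,480,340),3.3)
E
```

```text
clock: 38.0
tool_pos: [0.5883, -0.1038, 0.193]
tool_rot: [[0.741, -0.002, 0.672], [-0.672, 0.001, 0.741], [-0.002, -1.0, -0.001]]
force: [0.3, 0.1, -2.2]
finger_gap: 0.149
clock: 39.0
tool_pos: [0.5887, -0.1023, 0.1941]
tool_rot: [[0.996, -0.001, -0.085], [0.085, 0.0, 0.996], [-0.001, -1.0, 0.0]]
force: [0.2, -0.1, -2.3]
finger_gap: 0.148
delta cm xyz [-0.08  3.43 -0.04]
rotvec deg [-0.  -0.1 -0. ] -> tool x [1.   0.09 0.  ]
rotvec deg [  0.  179.9  -0. ] -> tool x [-1.   -0.09 -0.  ]
tcp [ 0.5888 -0.1023  0.1943] jaw yaw 94.9 ydir [-0.  0. -1.] q6 -109.7 F [-0.2 -0.3 -2.8] gap 0.147 t 39.05
```

View pics/y_wrist.png

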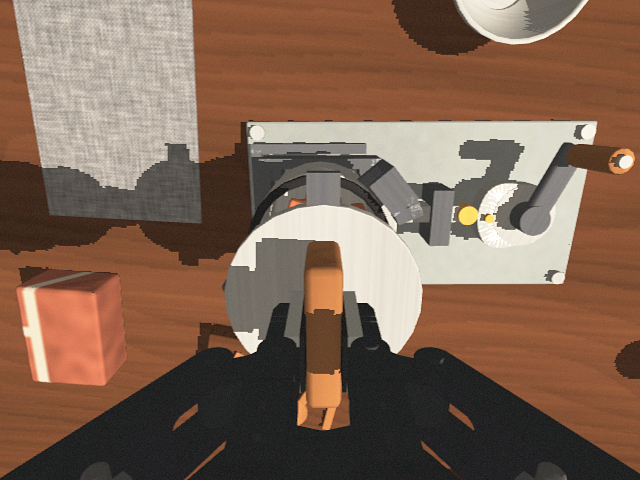

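View pics/y_side.png

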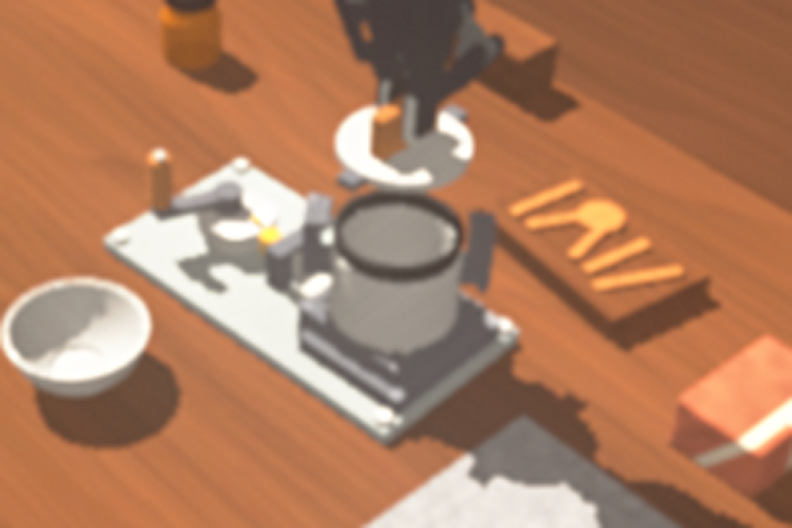

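Run:
```python
from h import *
from scipy.optimize import least_squares
c=cam('side'); 
im=cv2.cvtColor(cv2.imread('pics/y_side.png'),cv2.COLOR_BGR2RGB)
k=3.3; off=np.array([240,180])
g=im.max(2); m=(g<75).astype(np.uint8)
sub=m.copy(); sub[:185]=0; sub[290:]=0; sub[:,:325]=0; sub[:,:]*=1; sub[:,466:]=0
n,l,s,_=cv2.connectedComponentsWithStats(sub); i=1+s[1:,4].argmax(); print(s[i])
pts=np.argwhere(l==i)[:,::-1]
h=cv2.convexHull(pts.astype(np.float32))[:,0].astype(float)
def show(P,col):
    q=(proj(c,P)-off)*k
    cv2.polylines(im,[q.round().astype(np.int32)],True,col,1)
t=np.linspace(0,2*np.pi,80)
circ=lambda x,y,z,r: np.c_[x+r*np.cos(t),y+r*np.sin(t),0*t+z]
show(circ(.588,-.1028,.115,.046),(255,0,0)); show(circ(.588,-.1028,.115,.0405),(255,255,0))
p=monitor.state()['tool_pos']; show(circ(p[0],p[1],p[2]-.0087,.045),(0,0,255))
cv2.imwrite('pics/y_ov.png',im[:,:,::-1])
```

```text
Traceback (most recent call last):
ValueError: attempt to get argmax of an empty sequence
```

Run:
```python
from h import *
c=cam('side'); im=cv2.cvtColor(cv2.imread('pics/y_side.png'),cv2.COLOR_BGR2RGB)
k=3.3; off=np.array([240,180])
def show(P,col):
    q=(proj(c,P)-off+.5)*k
    cv2.polylines(im,[q.round().astype(np.int32)],True,col,1)
t=np.linspace(0,2*np.pi,80)
circ=lambda x,y,z,r: np.c_[x+r*np.cos(t),y+r*np.sin(t),0*t+z]
show(circ(.588,-.1028,.115,.046),(255,0,0)); show(circ(.588,-.1028,.115,.0405),(255,255,0))
p=monitor.state()['tool_pos']; show(circ(p[0],p[1],p[2]-.0087,.045),(0,0,255))
cv2.imwrite('pics/y_ov.png',cv2.resize(im[80:330,270:520],None,fx=2.4,fy=2.4)[:,:,::-1])
```

```text
(no output)
```

View pics/y_ov.png

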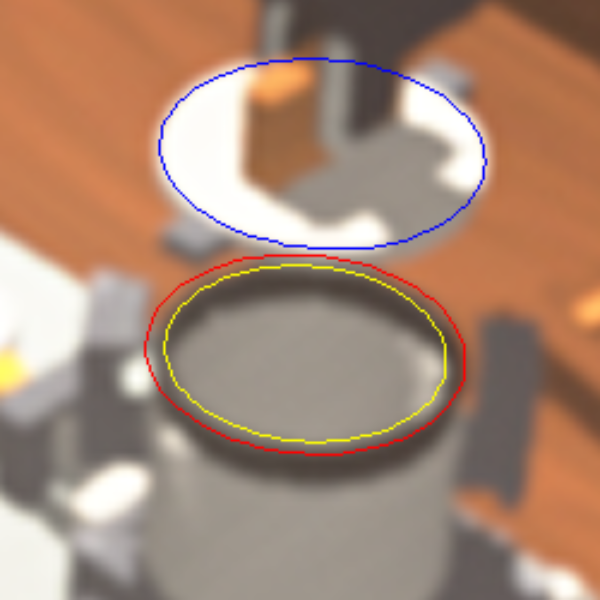

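Side overlay agrees to within about 1 px (2 mm). Lower to just above the seal and look.

```bash
python3 -m pendant '[{"dx":-0.05,"dy":2,"dz":0,"wx":0,"wy":0,"wz":0,"claw":255},{"dx":0,"dy":2,"dz":0,"wx":0,"wy":0,"wz":0,"claw":255},{"dx":0,"dy":1.5,"dz":0,"wx":0,"wy":0,"wz":0,"claw":255},{"dx":0,"dy":0,"dz":0,"wx":0,"wy":0,"wz":0,"claw":255},{"dx":0,"dy":0,"dz":0,"wx":0,"wy":0,"wz":0,"claw":255},{"dx":0,"dy":0,"dz":0,"wx":0,"wy":0,"wz":0,"claw":255},{"dx":0,"dy":0,"dz":0,"wx":0,"wy":0,"wz":0,"claw":255},{"dx":0,"dy":0,"dz":0,"wx":0,"wy":0,"wz":0,"claw":255}]' 80
python3 - <<'E'
from h import *
im,c=snap('wrist','z_wrist')
goto([.588,-.1028,.1317],95)
im,c=snap('side','z_side',(290,190,420,300),5)
E
```

```text
clock: 40.1
tool_pos: [0.5886, -0.1024, 0.1399]
tool_rot: [[0.996, 0.001, -0.087], [0.087, -0.0, 0.996], [0.001, -1.0, -0.0]]
force: [-0.1, 0.1, -2.6]
finger_gap: 0.149
delta cm xyz [-0.06  0.81 -0.03]
rotvec deg [ 0. -0.  0.] -> tool x [1.   0.09 0.  ]
rotvec deg [ -0. 180.   0.] -> tool x [-1.   -0.09 -0.  ]
tcp [ 0.5885 -0.1024  0.1398] jaw yaw 94.98 ydir [ 0. -0. -1.] q6 -109.8 F [ 0.4 -0.5 -2.3] gap 0.147 t 40.15
```

View pics/z_wrist.png

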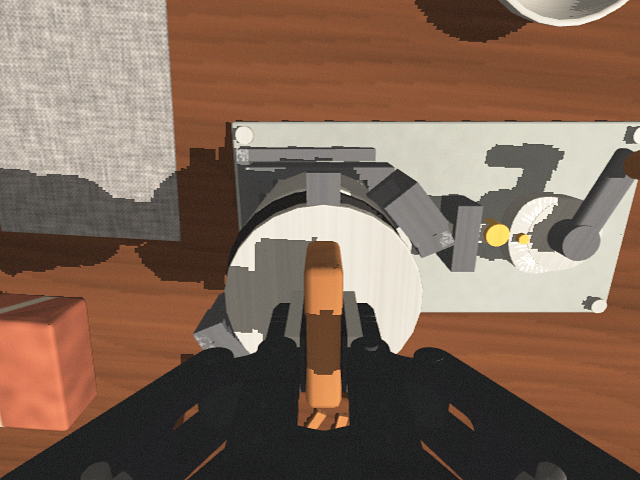

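View pics/z_side.png

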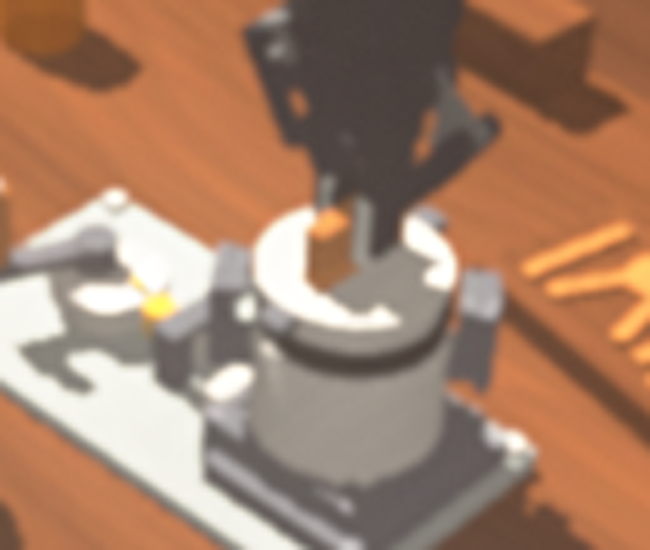

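```bash
python3 -m pendant '[{"dx":-0.04,"dy":0.4,"dz":-0.02,"wx":0,"wy":0,"wz":0,"claw":255},{"dx":0,"dy":0.4,"dz":0,"wx":0,"wy":0,"wz":0,"claw":255},{"dx":0,"dy":0.2,"dz":0,"wx":0,"wy":0,"wz":0,"claw":255},{"dx":0,"dy":0,"dz":0,"wx":0,"wy":0,"wz":0,"claw":255},{"dx":0,"dy":0,"dz":0,"wx":0,"wy":0,"wz":0,"claw":255}]' 80
python3 - <<'E'
from h import *
goto([.588,-.1028,.1250],95)
print(monitor.state()['wrist_torque'])
E
```

```text
clock: 40.83
tool_pos: [0.588, -0.1026, 0.1298]
tool_rot: [[0.996, 0.0, -0.087], [0.087, -0.0, 0.996], [0.0, -1.0, -0.0]]
force: [-2.5, 0.8, 1.8]
finger_gap: 0.144
delta cm xyz [ 0.    0.48 -0.02]
rotvec deg [ 0. -0.  0.] -> tool x [1.   0.09 0.  ]
rotvec deg [ -0. 180.   0.] -> tool x [-1.   -0.09 -0.  ]
tcp [ 0.588  -0.1026  0.1298] jaw yaw 94.98 ydir [ 0. -0. -1.] q6 -109.8 F [-2.5  0.8  1.8] gap 0.144 t 40.83
[0.09753163 0.46020864 0.01375672]
```

```bash
python3 -m pendant '[{"dx":0,"dy":0.25,"dz":0,"wx":0,"wy":0,"wz":0,"claw":255},{"dx":0,"dy":0.25,"dz":0,"wx":0,"wy":0,"wz":0,"claw":255},{"dx":0,"dy":0,"dz":0,"wx":0,"wy":0,"wz":0,"claw":255},{"dx":0,"dy":0,"dz":0,"wx":0,"wy":0,"wz":0,"claw":255},{"dx":0,"dy":0,"dz":0,"wx":0,"wy":0,"wz":0,"claw":255}]' 80
python3 - <<'E'
from h import *
goto()
print(monitor.state()['wrist_torque'])
snap('wrist','za_wrist')
snap('side','za_side',(290,190,420,300),5)
E
```

```text
clock: 41.45
tool_pos: [0.5882, -0.1027, 0.1249]
tool_rot: [[0.996, 0.001, -0.087], [0.087, -0.0, 0.996], [0.0, -1.0, -0.0]]
force: [-3.0, 0.9, 5.7]
finger_gap: 0.147
tcp [ 0.5882 -0.1027  0.1249] jaw yaw 94.99 ydir [ 0.001 -0.    -1.   ] q6 -109.8 F [-3.   0.9  5.7] gap 0.147 t 41.45
[ 0.11136559  0.55839721 -0.11138842]
```

View pics/za_wrist.png

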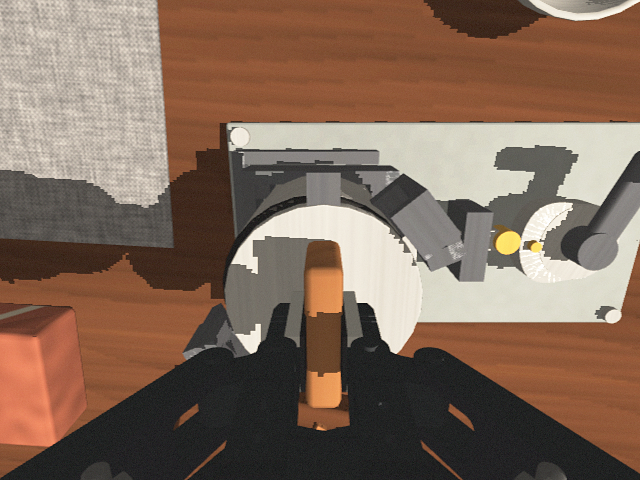

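View pics/za_side.png

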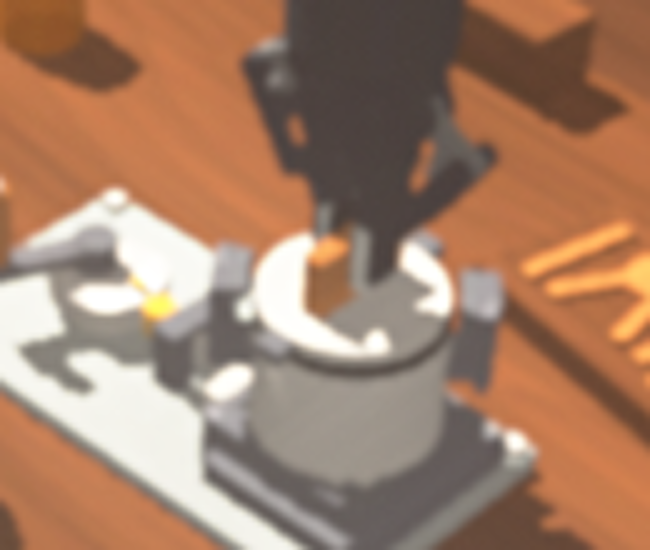

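The lid is pressed: about 8 N net, so its origin is about 87 mm above the jar's, with the lugs clear of the hooks. Now turn clockwise.

```bash
python3 -m pendant '[{"dx":0,"dy":0.06,"dz":0,"wx":0,"wy":0,"wz":0,"claw":255},{"dx":0,"dy":0,"dz":0,"wx":0,"wy":6,"wz":0,"claw":255},{"dx":0,"dy":0,"dz":0,"wx":0,"wy":8,"wz":0,"claw":255},{"dx":0,"dy":0,"dz":0,"wx":0,"wy":8,"wz":0,"claw":255},{"dx":0,"dy":0,"dz":0,"wx":0,"wy":8,"wz":0,"claw":255},{"dx":0,"dy":0,"dz":0,"wx":0,"wy":0,"wz":0,"claw":255}]' 80
python3 - <<'E'
from h import *
goto()
print(monitor.state()['wrist_torque'])
E
```

```text
clock: 42.3
tool_pos: [0.5891, -0.1032, 0.1249]
tool_rot: [[0.905, 0.003, 0.425], [-0.425, -0.001, 0.905], [0.003, -1.0, 0.0]]
force: [0.7, -1.6, 5.9]
finger_gap: 0.145
tcp [ 0.5891 -0.1032  0.1249] jaw yaw 64.86 ydir [ 0.003 -0.001 -1.   ] q6 -79.7 F [ 0.7 -1.6  5.9] gap 0.145 t 42.3
[-0.23216382  0.06166526  0.03823971]
```

```bash
python3 -m pendant '[{"dx":0,"dy":0,"dz":0,"wx":0,"wy":8,"wz":0,"claw":255},{"dx":0,"dy":0,"dz":0,"wx":0,"wy":8,"wz":0,"claw":255},{"dx":0,"dy":0,"dz":0,"wx":0,"wy":4,"wz":0,"claw":255},{"dx":0,"dy":0,"dz":0,"wx":0,"wy":0,"wz":0,"claw":255},{"dx":0,"dy":0,"dz":0,"wx":0,"wy":0,"wz":0,"claw":255}]' 80
python3 - <<'E'
from h import *
goto()
print(monitor.state()['wrist_torque'])
snap('wrist','zb_wrist')
E
python3 -m pendant '[{"dx":0,"dy":0,"dz":0,"wx":0,"wy":2,"wz":0,"claw":255},{"dx":0,"dy":0,"dz":0,"wx":0,"wy":1.5,"wz":0,"claw":255},{"dx":0,"dy":0,"dz":0,"wx":0,"wy":0,"wz":0,"claw":255}]' 80
python3 - <<'E'
from h import *
goto()
print(monitor.state()['wrist_torque'])
E
```

```text
clock: 42.92
tool_pos: [0.5896, -0.1038, 0.1252]
tool_rot: [[0.707, 0.004, 0.708], [-0.708, -0.002, 0.707], [0.004, -1.0, 0.001]]
force: [1.2, -3.5, 6.2]
finger_gap: 0.147
tcp [ 0.5896 -0.1038  0.1252] jaw yaw 44.97 ydir [ 0.004 -0.002 -1.   ] q6 -59.8 F [ 1.2 -3.5  6.2] gap 0.147 t 42.92
[-0.55210287 -0.17618371  0.01487793]
clock: 43.35
tool_pos: [0.5886, -0.1042, 0.125]
tool_rot: [[0.662, 0.002, 0.749], [-0.749, -0.003, 0.662], [0.003, -1.0, -0.001]]
force: [-3.1, -6.2, 7.4]
finger_gap: 0.143
tcp [ 0.5886 -0.1042  0.125 ] jaw yaw 41.47 ydir [ 0.002 -0.003 -1.   ] q6 -56.3 F [-3.1 -6.2  7.4] gap 0.143 t 43.35
[-0.87020962  0.59900673  0.46377725]
```

View pics/zb_wrist.png

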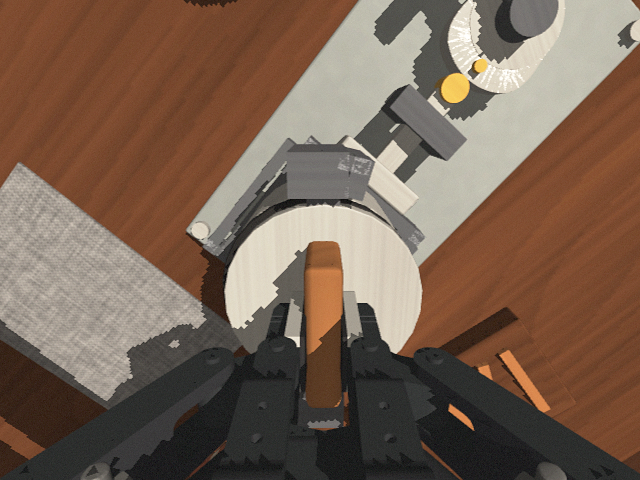

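The lug is hidden under the hook and the torque about z jumped to 0.46 N m, which is the stop. Ease up 1.5 mm, open and withdraw.

```bash
python3 -m pendant '[{"dx":0,"dy":-0.15,"dz":0,"wx":0,"wy":-0.7,"wz":0,"claw":255},{"dx":0,"dy":0,"dz":0,"wx":0,"wy":0,"wz":0,"claw":255},{"dx":0,"dy":0,"dz":0,"wx":0,"wy":0,"wz":0,"claw":150},{"dx":0,"dy":0,"dz":0,"wx":0,"wy":0,"wz":0,"claw":150},{"dx":0,"dy":0,"dz":0,"wx":0,"wy":0,"wz":0,"claw":150},{"dx":0,"dy":-2,"dz":0,"wx":0,"wy":0,"wz":0,"claw":150},{"dx":0,"dy":-4,"dz":0,"wx":0,"wy":0,"wz":0,"claw":150},{"dx":0,"dy":-5,"dz":0,"wx":0,"wy":0,"wz":0,"claw":150}]' 40
python3 -m pendant '[{"dx":-2,"dy":-4,"dz":0,"wx":0,"wy":0,"wz":0,"claw":150},{"dx":-3,"dy":0,"dz":0,"wx":0,"wy":0,"wz":0,"claw":150},{"dx":0,"dy":0,"dz":0,"wx":0,"wy":0,"wz":0,"claw":150},{"dx":0,"dy":0,"dz":0,"wx":0,"wy":0,"wz":0,"claw":150},{"dx":0,"dy":0,"dz":0,"wx":0,"wy":0,"wz":0,"claw":150}]' 40
python3 - <<'E'
from h import *
im,c=snap('wrist','zc_wrist'); goto()
m=((im.min(2)>150)).astype(np.uint8)
n,l,s,cc=cv2.connectedComponentsWithStats(m)
for i in range(1,n):
    if s[i,4]>1500:
        h=cv2.convexHull((np.argwhere(l==i)[:,::-1]).astype(np.float32))[:,0].astype(float)
        w=ray(c,h,.012+.0885+.018)[:,:2]*1e3; print(s[i],cv2.minEnclosingCircle(w.astype(np.float32)))
snap('side','zc_side',(290,190,420,300),5)
E
```

```text
clock: 44.35
tool_pos: [0.5874, -0.1024, 0.2369]
tool_rot: [[0.672, -0.001, 0.741], [-0.741, 0.0, 0.672], [-0.001, -1.0, -0.001]]
force: [0.5, 0.4, -0.0]
finger_gap: 0.41
clock: 44.98
tool_pos: [0.5545, -0.0661, 0.2751]
tool_rot: [[0.671, -0.001, 0.741], [-0.741, -0.0, 0.671], [-0.0, -1.0, -0.0]]
force: [-0.7, 0.6, -0.0]
finger_gap: 0.414
tcp [ 0.5545 -0.066   0.2749] jaw yaw 42.16 ydir [-0.001  0.    -1.   ] q6 -54.2 F [-1.   0.3 -0.5] gap 0.413 t 45.02
[ 197    0  117   77 6061] ((418.3143310546875, 12.780573844909668), 41.199256896972656)
[  239    10   275   310 25933] ((559.7974243164062, -25.218931198120117), 128.01626586914062)
[   74   204   178   136 11855] ((493.1798400878906, -209.51776123046875), 78.4180908203125)
```

View pics/zc_wrist.png

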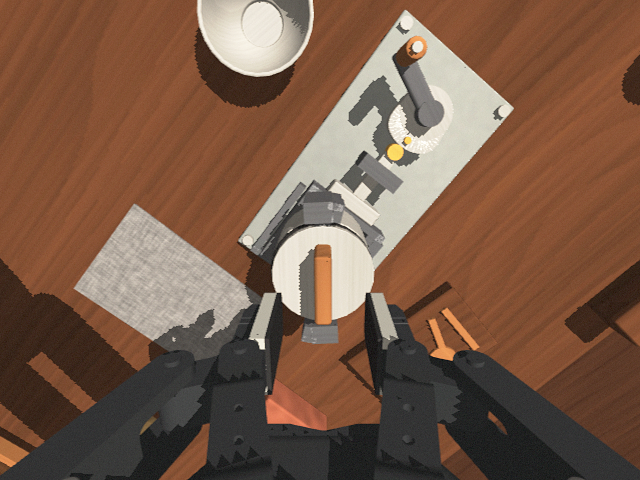

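View pics/zc_side.png

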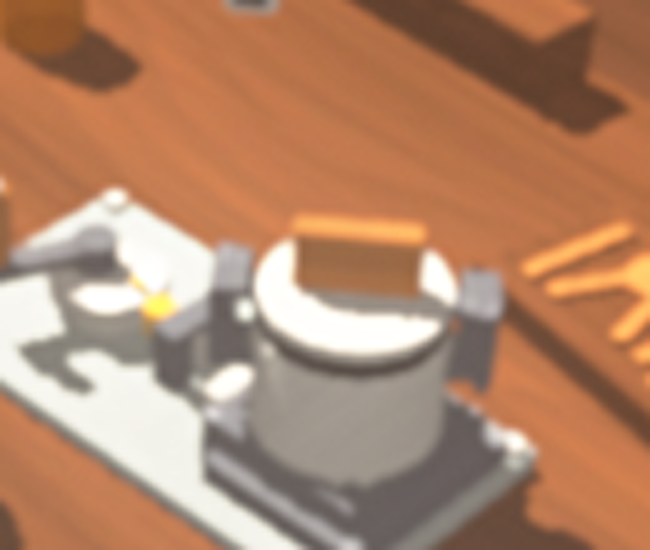

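The lid is level and centred. Both lugs are under the hooks, at (322,205) and (320,333), with the bar at about -48° world, roughly 53° from the jar's x axis. The stud is still at the roller. One last top view for strays.

Run:
```python
from h import *
snap('top','zd_top',(90,130,510,340),1.9); goto()
```

```text
tcp [ 0.5545 -0.066   0.2749] jaw yaw 42.16 ydir [-0.001  0.    -1.   ] q6 -54.2 F [ 0.3  0.3 -0.2] gap 0.41 t 45.12
```

View pics/zd_top.png

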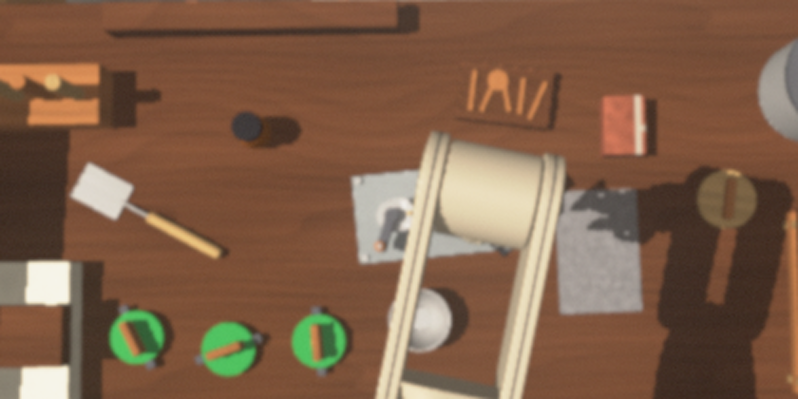

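The felt is empty and the bystanders and green lids are where they were. Handing in.

```bash
python3 -c "
from workcell import job_done
print(job_done())"
```

```text
the job is handed in; nothing more can be done
None
```

The ink mill is ready and the job is handed in, at about 45 s of the 208 s allowed. No verdict is reported.

- **Cakes:** All five cakes that were on the felt went into the jar. The felt was empty in the last top view. I did not count all five inside the jar, because they lie partly on top of each other.
- **Crank:** I turned it counter-clockwise about 107.5°, to roughly 2.0 rad. The stud still stands beside the roller, and the shoe is against the jar's foot.
- **Lid:** I took the steel lid, not one of the green look-alikes. I pressed it down with about 8 N, lugs clear of the hooks, and turned it clockwise about 53° until the torque rose at the stop. After release it sits level and centred, with both lugs under the hooks at about 0.92 rad.
- **Bench:** The bystanders and the green lids look unmoved. The gripper was about 15 cm above the lid and touching nothing at hand-in.

**Checks that failed or disagreed:**
- My first three moves were refused because of a wrong row format, and nothing moved.
- The final automatic fit of the lid's disc gave no usable number, so lid centring was judged by eye.
- The side camera and wrist camera differed by about 2 mm, within calibration.

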